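Pack the soap tub and lock its closing ring

ROBOT

A 7-joint arm with a two-finger parallel gripper is mounted at the origin on the work surface. World frame = base frame: x ahead of the robot, y to its left, z up, the work surface at z = 0. Lengths are in m, angles in degrees, forces in N, time in s.
With the tool pointing down it reaches from about 0.425 to 0.925 m from the base axis. Payload 6.8 kg.
Tool frame: the origin (TCP) lies between the finger pads; the fingertips stand 17 mm ahead of it and the grasp point (between the pads) lies 2 mm behind it; z points along the fingers, y is the line along which they close (so a half turn about z gives the same grasp; the last joint's range is limited). The gripper opens to 88 mm and grips with 3 to 60 N. Pads are 20 mm wide; open, the fingers measure 115 mm over their backs; the gripper's body (75 mm by 178 mm) begins 61 mm behind the grasp point.
Start: joints at [-72.141, 27.33, 1.283, 89.118, -0.659, 63.558, -4.761], TCP at [0.275, 0.616, 0.24] pointing down, gripper open.
Joint ranges: [-169.35, 169.35], [-19.33, 120.38], [-80.79, 83.38], [13.8, 139.57], [-78.32, 258.32], [9.67, 109.79], [-169.56, 169.56]. Speed limits (degrees/s): [136.94, 136.94, 180, 180, 180, 180, 180].

INTERFACE

Orientations are given as [roll, pitch, yaw] about the fixed x, y, z axes, in that order (R = Rz(yaw) Ry(pitch) Rx(roll)).
In Python, from rig import env gives the robot as it stands.
- The arm moves only by the tool servo_tool, never from a script. Its argument "steps" is a list of rows, each an object of numbers: "dx", "dy", "dz": the shift along the tool's x, y, z in units of 30 mm (1.0 is 30 mm); "rx", "ry", "rz": the turn, a rotation vector about the tool's x, y, z in units of 5 degrees (1.0 is 5 degrees); "hand": the opening, from 0 (shut) to 1 (fully open). In form: [{"dx": .., "dy": .., "dz": .., "rx": .., "ry": .., "rz": .., "hand": ..}, ...]. A call has exactly 10 rows; each row is the pose to reach, as a shift and turn from the pose commanded when the call began, along the tool's axes at that moment; what a row does not reach only later rows make up. A row lasts 1/8 s, in which the tool goes at most 62.5 mm and 10.7 degrees, less where a joint would pass 70% of its speed; a pose out of reach is approached as far as the arm can. A call with a gripper value outside its range is refused whole. The fingers move at their own pace and stop on an object; "squeeze" is the grip in N (left out, the last holds). Time passes only in rows, so rows that repeat a pose let the fingers close, or fill a call up. It gives the time, the measured TCP pose, the force, the opening and the grip force at its end, in the units of the state.
- env.read_state(): the state, without advancing time (a new reading comes with each control period).
- env.camera(name): name is "side" or "top"; returns a dict with "pixels" (420x560x3 uint8, red, green, blue), "camera_matrix" (3x3 intrinsics, pixels), "extrinsics" (4x4, takes a point from world to camera coordinates). Camera axes: x right, y down, z forward; pixel columns grow to the right and rows downward; lengths in m; the calibration is good to about 2 mm. A picture is of the moment at which its call begins. There is no depth.
- env.hand_in(): hands the job in; it is judged then, once.
The state is a dict: "time": time; "joint_pos": joint angles; "dq": joint speeds; "joint_torque": joint torques, N m; "tcp_pos": TCP position; "eef_rot": TCP orientation; "wrist_force": force on the tool from outside, world axes, zero at the start; "ft_torque": the same for the moment, N m; "gripper_width": finger opening in m; "grip_force": force on a finger pad.
Only numpy, scipy, OpenCV 4.12 (cv2) and the standard library are available. Lean on these libraries where they do the work, as an engineer would, in place of code of your own. Each camera call takes 0.05 s, during which the arm holds its last target. There are 200 camera calls.

TASK

Put the soap away for the night: turn the tub's closing ring back to its open mark (the round pin) and move every soap bar from the pocket tray into the tub. Then seat the lid squarely on the tub with its ears where the ring's claws will close over them, and turn the ring to its locked mark (the flat plate). Leave everything else on the bedside crates as it stands.

Things in the scene. Friction and masses are not known exactly. Their poses are not given: they have to be found in the camera images.
- tub: Fixed round open aluminium tub on a flat round foot (112 mm radius, 6 mm thick). Origin: centre of its underside, on the table; z up. Inner radius 60 mm, wall 4 mm; inner floor 4 mm, rim 92 mm above the table. A dark closing ring (81 mm inner, 87 mm outer radius, 80 to 107 mm above the table) is captive around its mouth and turns about the tub's z axis.
- ring (a joint): Angle of the closing ring: 0 with its post at the OPEN mark (a stop); grows clockwise as seen from above; 1.2 with its post at the LOCKED mark (the stop is only at 1.5). At value q the post lies at angle 0.6 - q from the tub's x axis (counter-clockwise positive). It turns with light friction, about 2 N at the post.
- ring_post (a point): Top centre of the ring's one upright round post: 19 mm diameter, 92 mm from the tub's axis, from 107 mm (the ring's top) to 145 mm above the table. To be gripped from above.
- ring_claw (a point): Middle of one of the ring's two flat claws, which face each other across the mouth: 30 mm wide, reaching in to 68 mm from the axis, undersides 101 mm and tops 107 mm above the table. With the ring at the locked mark the claws lie on the tub's +y and -y sides; they must then cover the lid's ears.
- mark_open (a point): Top of the OPEN mark: a thin round pin, 8 mm diameter, 84 mm high, fixed on the tub's foot just outside the ring, 107 mm from the axis at +0.6 rad from the tub's x axis.
- mark_locked (a point): Top of the LOCKED mark: a flat upright plate, 30 mm wide, 6 mm thick, 87 mm high, fixed on the tub's foot just outside the ring, 108 mm from the axis at -0.6 rad from the tub's x axis.
- lid: Loose aluminium lid, 180 g. Origin: centre of its underside; z up. Plug of 56.5 mm radius, 8 mm high; on it a flange of 66 mm radius, 6 mm thick, with two ears at the two ends of the lid's x axis (30 mm wide, out to 76 mm). On top a wooden handle bar along x, 64 by 18 mm, 14 to 46 mm above the origin. Seated: plug in the mouth, flange on the rim, origin 84 mm above the table.
- tray: Fixed grey plastic pocket tray, 166 (x) by 184 (y) by 12 mm. Origin: centre of its underside. Six pockets 66 by 32 mm and 8 mm deep, long sides along x, centres at x = -38, +38 mm and y = -62, 0, +62 mm.
- bar1: Plain cream soap bar, 62 (x) by 28 (y) by 22 (z) mm, 50 g, flat in a pocket of the tray with its top 26 mm above the table. Origin: its centre. Not all six are there at every start.
- bar2: Plain cream soap bar, 62 (x) by 28 (y) by 22 (z) mm, 50 g, flat in a pocket of the tray with its top 26 mm above the table. Origin: its centre. Not all six are there at every start.
- bar3: Plain cream soap bar, 62 (x) by 28 (y) by 22 (z) mm, 50 g, flat in a pocket of the tray with its top 26 mm above the table. Origin: its centre. Not all six are there at every start.
- bar4: Plain cream soap bar, 62 (x) by 28 (y) by 22 (z) mm, 50 g, flat in a pocket of the tray with its top 26 mm above the table. Origin: its centre. Not all six are there at every start.
- bar5: Plain cream soap bar, 62 (x) by 28 (y) by 22 (z) mm, 50 g, flat in a pocket of the tray with its top 26 mm above the table. Origin: its centre. Not all six are there at every start.
- bar6: Plain cream soap bar, 62 (x) by 28 (y) by 22 (z) mm, 50 g, flat in a pocket of the tray with its top 26 mm above the table. Origin: its centre. Not all six are there at every start.
- alarm: White plastic alarm box, 70 by 130 by 95 mm. A bystander, origin under its centre; leave it alone.
- vase: Empty blue glass vase, 90 mm wide, 170 mm high. A bystander, origin under its centre; leave it alone.
- comb: Wooden comb, 160 mm long, lying flat. A bystander, origin under its centre; leave it alone.
- mug: Tin mug, 80 mm wide, 85 mm high, with a handle. A bystander, origin under its centre; leave it alone.
- soapdish: Closed soap dish, 86 by 121 by 40 mm. A bystander, origin under its centre; leave it alone.
- book: Closed book, 140 by 210 by 24 mm. A bystander, origin under its centre; leave it alone.
There are look-alikes about, which are no part of the job. Leave any black or pink look-alike of the bar3 alone.

How it is judged (in metres and radians):
On the way, in this order (a step that is already met when the one before it is completed fails the run):
1. the ring is at its open mark and every bar lies in the tub (horizontal distance between each of bar1, bar2, bar3, bar4, bar5, bar6 and tub below 0.058 m and z of each of bar1, bar2, bar3, bar4, bar5, bar6 in the frame of tub below 0.085 m and value of joint ring below 0.15 rad), for 0.2 s.
2. the lid sits flat on the tub's rim (z of lid in the frame of tub between 0.078 and 0.089 m and horizontal distance between lid and tub below 0.008 m and angle between lid's own z axis and vertical below 0.06 rad), for 0.2 s.
3. the ring is at its locked mark over the seated lid (all of step 2 and value of joint ring between 1.08 and 1.32 rad and angle between the x axis of lid and the y axis of tub, either way round below 0.25 rad), for 0.2 s.
At the end, for the whole second after the job is handed in: Every bar lies inside the tub; the lid sits on the rim within 8 mm of centre and 0.06 rad of level, its ears within 0.25 rad of the tub's y axis, under the claws; the ring stands at 1.2 (1.08 to 1.32) rad; all is at rest (all of step 3 and horizontal distance between each of bar1, bar2, bar3, bar4, bar5, bar6 and tub below 0.058 m and z of each of bar1, bar2, bar3, bar4, bar5, bar6 in the frame of tub below 0.085 m and linear speed of lid below 0.02 m/s and velocity of joint ring between -0.05 and 0.05 rad/s); the robot touches nothing.
It fails at once if a bystander is moved more than 3 cm (distance of any of alarm, vase, comb, mug, soapdish, book from where it was at the start of the episode above 0.03 m).
It fails at once if the vase is tipped (angle between vase's own z axis and vertical above 0.5 rad).
Of bar1, bar2, bar3, bar4, bar5, bar6 only 3 to 5 are there at a start; the rules pass over those that are not, and their reading is None.
At some moment in a run one of bar1, bar2, bar3, bar4, bar5, bar6, lid may be knocked a few centimetres aside while the robot is not near it.
Once in a run the grip may slacken for a moment while it holds something.
It also fails if it takes over 210 s, if anything falls off the work surface, if the arm or the gripper's body presses on something with over 40 N, if the wrist force passes 120 N, or if a joint passes its speed limit or range.

## Working session

There is one attempt and no reset: what is moved stays moved. The work goes in short steps, Python scripts to look and compute and a tool call to move; the robot and the scene stay as the last step left them, time stands still between calls to the robot, and variables do not carry over. Pictures are saved under pics/ and viewed, at most 14 in all, crops included, and the job is handed in when it is done.

Besides the shell and the picture viewer there is one more tool, called after "Emit:" as name(argument=value, ...), one argument or row to a line, values as JSON. servo_tool: Moves the arm, as the interface text tells. Its arguments: {"type":"object","properties":{"steps":{"type":"array","items":{"type":"object","properties":{"dx":{"type":"number"},"dy":{"type":"number"},"dz":{"type":"number"},"rx":{"type":"number"},"ry":{"type":"number"},"rz":{"type":"number"},"hand":{"type":"number"}}}},"squeeze":{"type":"number"}},"required":["steps"]}

```bash
ls; mkdir -p pics; cat > h.py <<'E'
import numpy as np, cv2
from rig import env
from scipy.spatial.transform import Rotation as R
def cam(n):
    c=env.camera(n); return c['pixels'],np.array(c['camera_matrix']),np.array(c['extrinsics'])
def save(n,p): cv2.imwrite('pics/'+n,cv2.cvtColor(p,cv2.COLOR_RGB2BGR))
def ray(uv,K,E,z):
    uv=np.atleast_2d(np.array(uv,float)); d=(np.linalg.inv(K)@np.c_[uv,np.ones(len(uv))].T)
    d=(E[:3,:3].T@d).T; o=-E[:3,:3].T@E[:3,3]
    return o+d*((z-o[2])/d[:,2])[:,None]
def proj(X,K,E):
    X=np.atleast_2d(X); p=K@(E[:3,:3]@X.T+E[:3,3:]); return (p[:2]/p[2]).T
def st(): 
    s=env.read_state(); return s
E
python3 - <<'E'
from h import *
for n in('top','side'):
    p,K,E=cam(n); save(n+'0.png',p); print(n,K,E)
s=st(); print({k:np.round(v,3) for k,v in s.items()})
E
```

```text
pics
top [[428.70534878   0.         282.95353164]
 [  0.         428.70534878 210.16060274]
 [  0.           0.           1.        ]] [[-0.02065099 -0.99961682 -0.0184322   0.01225378]
 [-0.98721109  0.02330269 -0.15770621  0.54907714]
 [ 0.1580753   0.01493968 -0.98731404  1.23723191]
 [ 0.          0.          0.          1.        ]]
side [[463.11517457   0.         285.90061922]
 [  0.         463.11517457 212.15310553]
 [  0.           0.           1.        ]] [[ 0.90703164 -0.42057938  0.02016422 -0.52091267]
 [-0.24624676 -0.56868943 -0.78482792  0.2055629 ]
 [ 0.34154962  0.70689838 -0.61938561  1.47133668]
 [ 0.          0.          0.          1.        ]]
{'time': np.float64(0.1), 'joint_pos': array([-72.142,  27.37 ,   1.279,  89.171,  -0.659,  63.559,  -4.762]), 'dq': array([-0.104, -0.064,  0.006, -0.057,  0.015, -0.016, -0.011]), 'joint_torque': array([ 4.0000e-03, -5.8409e+01,  1.5400e+00, -2.7331e+01, -5.4000e-02,
        1.3000e-02,  0.0000e+00]), 'tcp_pos': array([0.275, 0.616, 0.239]), 'eef_rot': array([-1.79908e+02,  6.00000e-03,  1.55949e+02]), 'wrist_force': array([-0.44 ,  0.239, -0.312]), 'ft_torque': array([-0.031,  0.019, -0.036]), 'grip_force': np.float64(0.0), 'gripper_width': np.float64(0.088)}
```

View pics/top0.png

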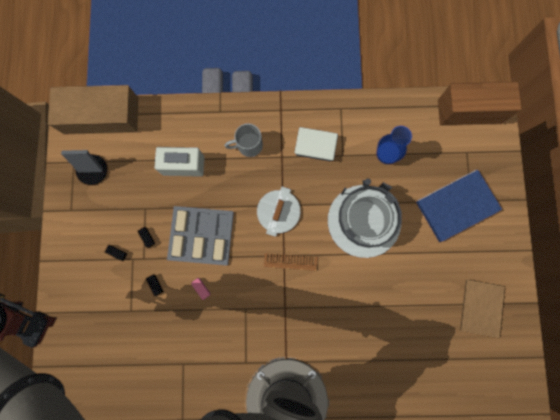

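View pics/side0.png

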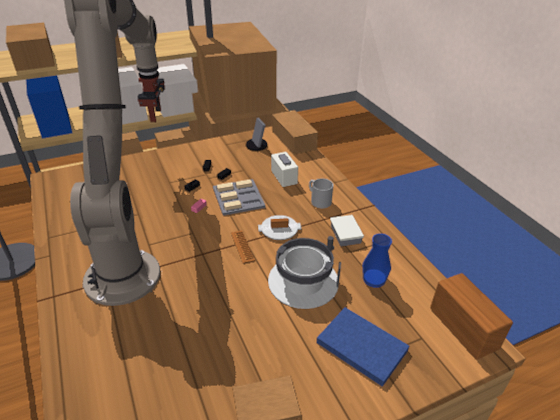

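Four cream bars sit in the tray, in the top view at about (181,221), (178,246), (198,248) and (218,250). The look-alikes are black at (146,237), (116,253) and (154,285), and pink at (201,289). The lid is at (279,211) and the tub at (366,218). I'll check these in one crop.

```bash
python3 - <<'E'
from h import *
p=cv2.cvtColor(cv2.imread('pics/top0.png'),cv2.COLOR_BGR2RGB)
a=cv2.resize(p[170:270,315:415],None,fx=5.8,fy=5.8,interpolation=cv2.INTER_CUBIC)
save('c1.png',a)
b=cv2.resize(p[180:300,155:315],None,fx=5,fy=5,interpolation=cv2.INTER_CUBIC)
save('c2.png',b)
E
```

```text
(no output)
```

View pics/c1.png

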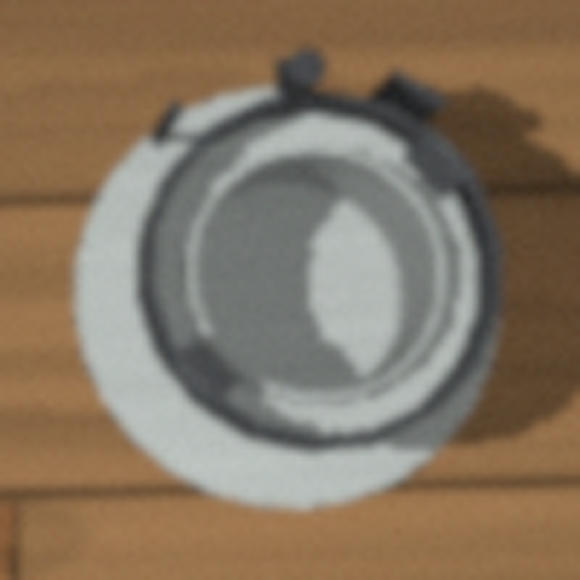

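View pics/c2.png

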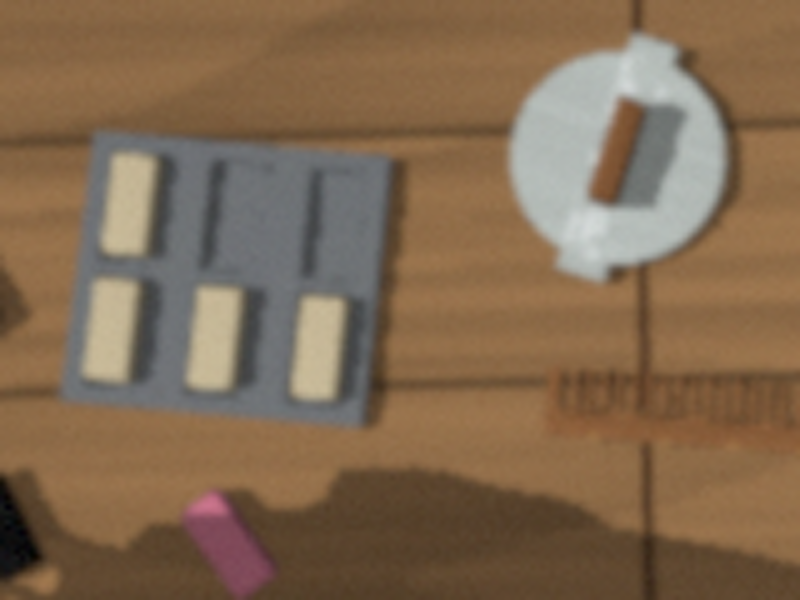

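Crop positions, converted back to the top view:

- **Tub:** the post is at about (367,183), the thin pin at (344,191) and the wide plate at (386,187). The claws are at about (391,198) and (350,233).
- **Tray:** four cream bars, with empty pockets at (203,223) and (222,225).
- **Lid:** the handle runs along (281,204) to (275,219).

```bash
cat > meas.py <<'E'
from h import *
from scipy.optimize import least_squares
def bars(p,K,E,z=.026):
    hsv=cv2.cvtColor(p,cv2.COLOR_RGB2HSV)
    m=cv2.inRange(hsv,(15,35,120),(35,140,255)); x0=np.zeros_like(m); x0[195:275,130:320]=1
    m=m*x0; out=[]
    for c in cv2.findContours(m,cv2.RETR_EXTERNAL,cv2.CHAIN_APPROX_NONE)[0]:
        if cv2.contourArea(c)<80: continue
        w=ray(c[:,0],K,E,z)[:,:2]
        r=cv2.minAreaRect((w*1000).astype(np.float32)); b=cv2.boxPoints(r)
        e=[b[1]-b[0],b[2]-b[1]]; l=max(e,key=np.linalg.norm)
        out.append((np.round(r[0],1),np.round(sorted(r[1]),1),round(np.degrees(np.arctan2(l[1],l[0]))%180,1)))
    return out
def circ(w,r):
    f=lambda c:np.hypot(w[:,0]-c[0],w[:,1]-c[1])-c[2]
    return least_squares(f,[*w.mean(0)[:2],r],loss='soft_l1',f_scale=.002).x
def brightblobs(p,lo=110,s=60):
    hsv=cv2.cvtColor(p,cv2.COLOR_RGB2HSV); return cv2.inRange(hsv,(0,0,lo),(180,s,255))
E
python3 - <<'E'
from meas import *
p,K,E=cam('top')
for b in bars(p,K,E): print(b)
hsv=cv2.cvtColor(p,cv2.COLOR_RGB2HSV)
# lid
m=brightblobs(p); x0=np.zeros_like(m); x0[180:242,250:307]=1
c=max(cv2.findContours(m*x0,cv2.RETR_EXTERNAL,cv2.CHAIN_APPROX_NONE)[0],key=cv2.contourArea)
w=ray(c[:,0],K,E,.014)
print('lid',circ(w,.066), len(w))
d=w[:,:2]-circ(w,.066)[:2]; r=np.hypot(*d.T); e=d[r>.0715]; th=np.arctan2(e[:,1],e[:,0])
print('ears',len(e),np.degrees(np.angle(np.exp(2j*th).mean())/2))
# handle
h=cv2.inRange(hsv,(3,90,60),(15,255,255)); x0[:]=0; x0[195:225,268:290]=1
c=cv2.findContours(h*x0,cv2.RETR_EXTERNAL,cv2.CHAIN_APPROX_NONE)[0]; c=max(c,key=cv2.contourArea)
print('handle',cv2.minAreaRect((ray(c[:,0],K,E,.046)[:,:2]*1000).astype(np.float32)))
# tub foot: manual crop points /5.8
f=np.array([[73,290],[310,510],[84,230],[118,420],[200,480],[400,490]])/5.8+[315,170]
print('foot',circ(ray(f,K,E,.006),.112))
g=np.array([[138,270],[320,449],[500,280],[200,405],[445,400],[165,190]])/5.8+[315,170]
print('ring',circ(ray(g,K,E,.107),.087))
m=brightblobs(p,100); 
for n,q,z in(('post',(303,68),.145),('pin',(172,112),.084),('plate',(412,92),.087),('clawR',(438,160),.107),('clawL',(208,368),.107)):
    print(n,ray(np.array(q)/5.8+[315,170],K,E,z)[0])
E
```

```text
(array([390.5, 228.8]), array([ 50.1, 444.3]), np.float32(88.8))
(array([386.1, -52.9]), array([ 53. , 101.2]), np.float32(88.8))
(array([439.1, 197. ]), array([28.6, 61.7]), np.float32(173.9))
(array([446.4, 259.3]), array([28.4, 62. ]), np.float32(173.3))
(array([452.2, 321.7]), array([28.1, 63.4]), np.float32(174.6))
(array([528.9, 312.1]), array([28.4, 61.9]), np.float32(174.8))
(array([491.3, 444.7]), array([ 39.8, 143.8]), np.float32(1.8))
(array([491.3, 379. ]), array([ 76.7, 144.9]), np.float32(0.1))
(array([491.4,  92.7]), array([145.4, 176.4]), np.float32(88.8))
(array([492.5, -55.7]), array([102. , 149.2]), np.float32(178.1))
(array([584.6, -75. ]), array([24.7, 69.9]), np.float32(88.6))
(array([586.6, 263.3]), array([ 37.3, 411.4]), np.float32(88.6))
lid [0.55186477 0.01495687 0.06682439] 132
ears 26 -19.727519454647815
handle ((550.2578735351562, 14.64022445678711), (15.1462984085083, 60.059837341308594), 70.62047576904297)
foot [ 0.52051708 -0.25344752  0.11716241]
ring [ 0.5136642  -0.24581186  0.08638789]
post [ 0.60717071 -0.23632994  0.145     ]
pin [ 0.59990093 -0.18114425  0.084     ]
plate [ 0.60654026 -0.30079932  0.087     ]
clawR [ 0.56800586 -0.30686355  0.107     ]
clawL [ 0.46842883 -0.18999249  0.107     ]
```

```bash
python3 - <<'E'
from h import *
p,K,E=cam('side')
a=cv2.resize(p[225:310,260:350],None,fx=7,fy=7,interpolation=cv2.INTER_CUBIC)
save('c3.png',a)
c=np.array([.5137,-.2458])
for n,X in(('ringcentre',[*c,.107]),('post',[.6072,-.2363,.145]),('pin',[.5999,-.1811,.084]),('plate',[.6065,-.3008,.087])):
    print(n,(proj(X,K,E)-[260,225])*7)
E
```

```text
ringcentre [[297.82979279 220.87994129]]
post [[482.58557666  84.76880811]]
pin [[400.30797963 115.70077452]]
plate [[542.84033425 275.11917118]]
```

View pics/c3.png

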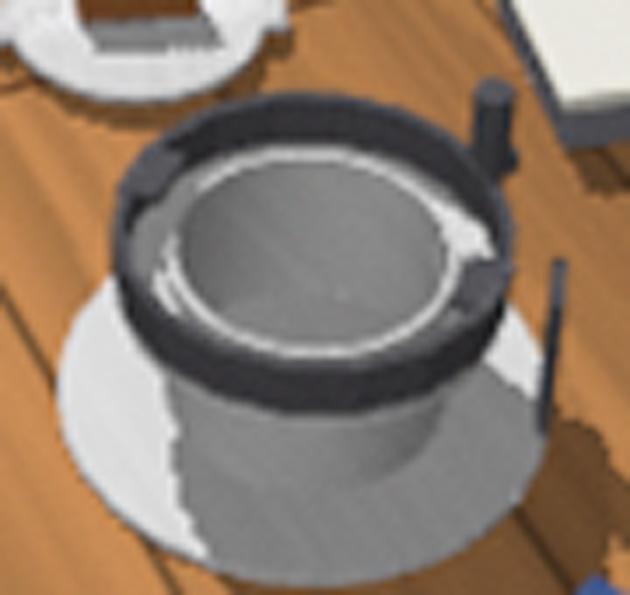

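```bash
python3 - <<'E'
from meas import *
import cv2
def go(n,box,s,cc):
    p,K,E=cam(n)
    g=cv2.GaussianBlur(cv2.cvtColor(p,cv2.COLOR_RGB2GRAY),(0,0),.6).astype(np.float32)
    # rim bright ridge: along radial image rays from rim centre, brightest local ridge near 62 mm
    c=np.array([*cc,.092]); 
    for it in range(3):
        pts=[]
        for a in np.arange(0,2*np.pi,.1):
            rr=np.arange(.054,.071,.0004)
            X=np.c_[c[0]+rr*np.cos(a),c[1]+rr*np.sin(a),np.full(len(rr),.092)]
            uv=proj(X,K,E).astype(np.float32)
            v=cv2.remap(g,uv[None,:,0],uv[None,:,1],cv2.INTER_LINEAR)[0]
            i=v.argmax()
            if 2<i<len(v)-3 and v[i]>min(v[0],v[-1])+25 and v[i]-v[0]>12 and v[i]-v[-1]>12: pts.append(X[i])
        f=circ(np.array(pts),.062); c[:2]=f[:2]
    print(n,len(pts),f)
    for nm,q,z in(('post',(495,88),.145),('plate',(558,262),.087)) if n=='side' else (('post',(303,68),.145),('pin',(172,112),.084),('plate',(412,92),.087),('clawR',(438,160),.107),('clawL',(208,368),.107)):
        w=ray((np.array(q)+.5)/s-.5+box,K,E,z)[0]; d=w[:2]-f[:2]; print(nm,w,np.hypot(*d),np.degrees(np.arctan2(d[1],d[0])))
go('top',[315,170],5.8,(.518,-.2484)); go('side',[260,225],7,(.518,-.2484))
E
```

```text
top 25 [ 0.52096973 -0.24583082  0.06075144]
post [ 0.60837033 -0.23524931  0.145     ] 0.0880388173909758 6.903150017771307
pin [ 0.60115749 -0.17999754  0.084     ] 0.10375016959319183 39.385626779831036
plate [ 0.60779435 -0.29967679  0.087     ] 0.1021660511154862 -31.805922300567648
clawR [ 0.56922787 -0.30576627  0.107     ] 0.07694872852840799 -51.1600752833724
clawL [ 0.46961984 -0.18888794  0.107     ] 0.07667661473059066 132.0434768928838
side 58 [ 0.51813611 -0.24820548  0.06191711]
post [ 0.61092268 -0.23809078  0.145     ] 0.09333624230086476 6.221267753642991
plate [ 0.61639211 -0.29425334  0.087     ] 0.10851104310706568 -25.110223860716683
```

```bash
cat > go.py <<'E'
import sys; from h import *
# args: x,y,z,yaw ... -> units from current measured pose
s=st(); p=np.array(s['tcp_pos']); q=R.from_euler('xyz',s['eef_rot'],degrees=True)
print('t',round(float(s['time']),2),'tcp',np.round(p,4),'rot',np.round(s['eef_rot'],2),'F',np.round(s['wrist_force'],1),'w',round(float(s['gripper_width']),4),'g',round(float(s['grip_force']),1),'j7',round(s['joint_pos'][6],1))
for a in sys.argv[1:]:
    x,y,z,yaw=map(float,a.split(','))
    d=q.inv().apply(np.array([x,y,z])-p)/.03
    r=np.degrees((q.inv()*R.from_euler('xyz',[180,0,yaw],degrees=True)).as_rotvec())/5
    print(a,'d',np.round(d,2),'r',np.round(r,2))
E
python3 go.py .61,-.237,.24,174 .61,-.237,.13,174
```

```text
t 0.3 tcp [0.275  0.6163 0.2393] rot [-179.97    0.    155.95] F [ 0.   0.  -0.3] w 0.088 g 0.0 j7 -4.8
.61,-.237,.24,174 d [-2.179e+01 -2.142e+01 -1.000e-02] r [-0.01 -0.   -3.61]
.61,-.237,.13,174 d [-21.79 -21.42   3.66] r [-0.01 -0.   -3.61]
```

Emit:
servo_tool(
  steps=[
    {"dx": -21.8,"dy": -21.4,"dz": 0,"rz": -3.6,"hand": 0.6},
    {"dx": -21.8,"dy": -21.4,"dz": 0,"rz": -3.6,"hand": 0.6},
    {"dx": -21.8,"dy": -21.4,"dz": 0,"rz": -3.6,"hand": 0.6},
    {"dx": -21.8,"dy": -21.4,"dz": 0,"rz": -3.6,"hand": 0.6},
    {"dx": -21.8,"dy": -21.4,"dz": 0,"rz": -3.6,"hand": 0.6},
    {"dx": -21.8,"dy": -21.4,"dz": 0,"rz": -3.6,"hand": 0.6},
    {"dx": -21.8,"dy": -21.4,"dz": 0,"rz": -3.6,"hand": 0.6},
    {"dx": -21.8,"dy": -21.4,"dz": 0,"rz": -3.6,"hand": 0.6},
    {"dx": -21.8,"dy": -21.4,"dz": 0,"rz": -3.6,"hand": 0.6},
    {"dx": -21.8,"dy": -21.4,"dz": 0,"rz": -3.6,"hand": 0.6},
  ],
)

```text
invalid input at $.steps[0]: expected keys dx, dy, dz, rx, ry, rz, hand
```

```bash
python3 go.py .61,-.237,.24,174 .61,-.237,.13,174
```

```text
t 0.3 tcp [0.275  0.6163 0.2393] rot [-179.97    0.    155.95] F [ 0.   0.  -0.3] w 0.088 g 0.0 j7 -4.8
.61,-.237,.24,174 d [-2.179e+01 -2.142e+01 -1.000e-02] r [-0.01 -0.   -3.61]
.61,-.237,.13,174 d [-21.79 -21.42   3.66] r [-0.01 -0.   -3.61]
```

All the keys are required in every row.

Emit:
servo_tool(
  steps=[
    {"dx": -21.8,"dy": -21.4,"dz": 0,"rx": 0,"ry": 0,"rz": -3.6,"hand": 0.6},
    {"dx": -21.8,"dy": -21.4,"dz": 0,"rx": 0,"ry": 0,"rz": -3.6,"hand": 0.6},
    {"dx": -21.8,"dy": -21.4,"dz": 0,"rx": 0,"ry": 0,"rz": -3.6,"hand": 0.6},
    {"dx": -21.8,"dy": -21.4,"dz": 0,"rx": 0,"ry": 0,"rz": -3.6,"hand": 0.6},
    {"dx": -21.8,"dy": -21.4,"dz": 0,"rx": 0,"ry": 0,"rz": -3.6,"hand": 0.6},
    {"dx": -21.8,"dy": -21.4,"dz": 0,"rx": 0,"ry": 0,"rz": -3.6,"hand": 0.6},
    {"dx": -21.8,"dy": -21.4,"dz": 0,"rx": 0,"ry": 0,"rz": -3.6,"hand": 0.6},
    {"dx": -21.8,"dy": -21.4,"dz": 0,"rx": 0,"ry": 0,"rz": -3.6,"hand": 0.6},
    {"dx": -21.8,"dy": -21.4,"dz": 0,"rx": 0,"ry": 0,"rz": -3.6,"hand": 0.6},
    {"dx": -21.8,"dy": -21.4,"dz": 0,"rx": 0,"ry": 0,"rz": -3.6,"hand": 0.6},
  ],
)

```text
time: 1.55
tcp_pos: [0.5045, 0.033, 0.24]
eef_rot: [180.0, 0.1, 174.0]
wrist_force: [0.8, 1.0, 0.3]
gripper_width: 0.0524
grip_force: 0.0
```

```bash
python3 go.py .61,-.237,.24,174 .61,-.237,.13,174
```

```text
t 1.55 tcp [0.5045 0.033  0.24  ] rot [1.7997e+02 5.0000e-02 1.7396e+02] F [0.8 1.  0.3] w 0.0524 g 0.0 j7 76.8
.61,-.237,.24,174 d [-4.44 -8.58  0.  ] r [ 0.01  0.01 -0.01]
.61,-.237,.13,174 d [-4.44 -8.58  3.67] r [ 0.01  0.01 -0.01]
```

Emit:
servo_tool(
  steps=[
    {"dx": -4.4,"dy": -8.5,"dz": 0,"rx": 0,"ry": 0,"rz": 0,"hand": 0.6},
    {"dx": -4.4,"dy": -8.5,"dz": 0,"rx": 0,"ry": 0,"rz": 0,"hand": 0.6},
    {"dx": -4.4,"dy": -8.5,"dz": 0,"rx": 0,"ry": 0,"rz": 0,"hand": 0.6},
    {"dx": -4.4,"dy": -8.5,"dz": 0,"rx": 0,"ry": 0,"rz": 0,"hand": 0.6},
    {"dx": -4.4,"dy": -8.5,"dz": 0,"rx": 0,"ry": 0,"rz": 0,"hand": 0.6},
    {"dx": -4.4,"dy": -8.5,"dz": 0,"rx": 0,"ry": 0,"rz": 0,"hand": 0.6},
    {"dx": -4.4,"dy": -8.5,"dz": 0,"rx": 0,"ry": 0,"rz": 0,"hand": 0.6},
    {"dx": -4.4,"dy": -8.5,"dz": 0,"rx": 0,"ry": 0,"rz": 0,"hand": 0.6},
    {"dx": -4.4,"dy": -8.5,"dz": 0,"rx": 0,"ry": 0,"rz": 0,"hand": 0.6},
    {"dx": -4.4,"dy": -8.5,"dz": 0,"rx": 0,"ry": 0,"rz": 0,"hand": 0.6},
  ],
)

```text
time: 2.8
tcp_pos: [0.6084, -0.232, 0.2398]
eef_rot: [180.0, 0.0, 174.0]
wrist_force: [-0.5, -0.1, -0.6]
gripper_width: 0.0527
grip_force: 0.0
```

```bash
python3 go.py .61,-.237,.13,174
python3 -c "
import numpy as np
# arc waypoints, rel. to post grip, post angle 7 -> 38.5
c=np.array([.5185,-.248]); y=np.radians(174)
p0=None
for k,a in enumerate(np.linspace(7,38.5,8)):
    p=c+.092*np.array([np.cos(np.radians(a)),np.sin(np.radians(a))]); p0=p if p0 is None else p0; d=(p-p0)/.03
    print(round(a,1),np.round(d@[np.cos(y),np.sin(y)],2),np.round(d@[np.sin(y),-np.cos(y)],2),p)
"
```

```text
t 2.8 tcp [ 0.6084 -0.232   0.2398] rot [1.7998e+02 1.0000e-02 1.7401e+02] F [-0.5 -0.1 -0.6] w 0.0527 g 0.0 j7 108.5
.61,-.237,.13,174 d [-0.07 -0.16  3.66] r [0. 0. 0.]
7.0 0.0 0.0 [ 0.60981425 -0.23678802]
11.5 0.06 0.23 [ 0.60865307 -0.22965815]
16.0 0.14 0.46 [ 0.60693608 -0.22264136]
20.5 0.24 0.68 [ 0.60467384 -0.21578092]
25.0 0.36 0.89 [ 0.60188032 -0.20911912]
29.5 0.49 1.09 [ 0.59857272 -0.20269703]
34.0 0.64 1.28 [ 0.59477146 -0.19655425]
38.5 0.8 1.46 [ 0.59049995 -0.19072865]
```

Next I go down, grip the post and settle.

Emit:
servo_tool(
  squeeze=15,
  steps=[
    {"dx": -0.07,"dy": -0.16,"dz": 1.8,"rx": 0,"ry": 0,"rz": 0,"hand": 0.6},
    {"dx": -0.07,"dy": -0.16,"dz": 3.0,"rx": 0,"ry": 0,"rz": 0,"hand": 0.6},
    {"dx": -0.07,"dy": -0.16,"dz": 3.66,"rx": 0,"ry": 0,"rz": 0,"hand": 0.6},
    {"dx": -0.07,"dy": -0.16,"dz": 3.66,"rx": 0,"ry": 0,"rz": 0,"hand": 0.6},
    {"dx": -0.07,"dy": -0.16,"dz": 3.66,"rx": 0,"ry": 0,"rz": 0,"hand": 0},
    {"dx": -0.07,"dy": -0.16,"dz": 3.66,"rx": 0,"ry": 0,"rz": 0,"hand": 0},
    {"dx": -0.07,"dy": -0.16,"dz": 3.66,"rx": 0,"ry": 0,"rz": 0,"hand": 0},
    {"dx": -0.07,"dy": -0.16,"dz": 3.66,"rx": 0,"ry": 0,"rz": 0,"hand": 0},
    {"dx": -0.07,"dy": -0.16,"dz": 3.66,"rx": 0,"ry": 0,"rz": 0,"hand": 0},
    {"dx": -0.07,"dy": -0.16,"dz": 3.66,"rx": 0,"ry": 0,"rz": 0,"hand": 0},
  ],
)

```text
time: 4.05
tcp_pos: [0.6102, -0.238, 0.1305]
eef_rot: [-180.0, 0.0, 173.9]
wrist_force: [-0.9, -0.4, 5.3]
gripper_width: 0.0185
grip_force: 15.0
```

Emit:
servo_tool(
  steps=[
    {"dx": 0.06,"dy": 0.23,"dz": 0,"rx": 0,"ry": 0,"rz": -0.6,"hand": 0},
    {"dx": 0.14,"dy": 0.46,"dz": 0,"rx": 0,"ry": 0,"rz": -1.2,"hand": 0},
    {"dx": 0.24,"dy": 0.68,"dz": 0,"rx": 0,"ry": 0,"rz": -1.8,"hand": 0},
    {"dx": 0.36,"dy": 0.89,"dz": 0,"rx": 0,"ry": 0,"rz": -2.4,"hand": 0},
    {"dx": 0.49,"dy": 1.09,"dz": 0,"rx": 0,"ry": 0,"rz": -3.0,"hand": 0},
    {"dx": 0.64,"dy": 1.28,"dz": 0,"rx": 0,"ry": 0,"rz": -3.5,"hand": 0},
    {"dx": 0.77,"dy": 1.43,"dz": 0,"rx": 0,"ry": 0,"rz": -4.0,"hand": 0},
    {"dx": 0.77,"dy": 1.43,"dz": 0,"rx": 0,"ry": 0,"rz": -4.0,"hand": 0},
    {"dx": 0.77,"dy": 1.43,"dz": 0,"rx": 0,"ry": 0,"rz": -4.0,"hand": 0},
    {"dx": 0.77,"dy": 1.43,"dz": 0,"rx": 0,"ry": 0,"rz": -4.0,"hand": 0},
  ],
)

```text
time: 5.3
tcp_pos: [0.5929, -0.1923, 0.1305]
eef_rot: [-179.9, 0.2, -165.9]
wrist_force: [5.9, -2.5, 4.4]
gripper_width: 0.0188
grip_force: 15.0
```

```bash
python3 go.py
```

```text
t 5.3 tcp [ 0.5929 -0.1923  0.1305] rot [-179.93    0.18 -165.93] F [ 5.9 -2.5  4.4] w 0.0188 g 15.0 j7 124.6
```

Emit:
servo_tool(
  steps=[
    {"dx": 0.04,"dy": 0.08,"dz": 0,"rx": 0,"ry": 0,"rz": 0,"hand": 0},
    {"dx": 0.06,"dy": 0.14,"dz": 0,"rx": 0,"ry": 0,"rz": 0,"hand": 0},
    {"dx": 0.08,"dy": 0.18,"dz": 0,"rx": 0,"ry": 0,"rz": 0,"hand": 0},
    {"dx": 0.08,"dy": 0.18,"dz": 0,"rx": 0,"ry": 0,"rz": 0,"hand": 0},
    {"dx": 0.08,"dy": 0.18,"dz": 0,"rx": 0,"ry": 0,"rz": 0,"hand": 0},
    {"dx": 0.08,"dy": 0.18,"dz": 0,"rx": 0,"ry": 0,"rz": 0,"hand": 0},
    {"dx": 0.08,"dy": 0.18,"dz": 0,"rx": 0,"ry": 0,"rz": 0,"hand": 0},
    {"dx": 0.08,"dy": 0.18,"dz": 0,"rx": 0,"ry": 0,"rz": 0,"hand": 0},
    {"dx": 0.08,"dy": 0.18,"dz": 0,"rx": 0,"ry": 0,"rz": 0,"hand": 0},
    {"dx": 0.08,"dy": 0.18,"dz": 0,"rx": 0,"ry": 0,"rz": 0,"hand": 0},
  ],
)

```text
time: 6.55
tcp_pos: [0.5926, -0.1921, 0.1307]
eef_rot: [-179.4, 0.5, -166.0]
wrist_force: [18.5, -15.3, -10.4]
gripper_width: 0.0182
grip_force: 15.0
```

```bash
python3 go.py .60,-.18,.24,174 .4391,.197,.24,174  .4391,.197,.12,174 .4391,.197,.031,174
```

```text
t 6.55 tcp [ 0.5926 -0.1921  0.1307] rot [-179.44    0.53 -166.05] F [ 18.5 -15.3 -10.4] w 0.0182 g 15.0 j7 124.2
.60,-.18,.24,174 d [-0.37  0.3  -3.64] r [-0.09  0.12  3.99]
.4391,.197,.24,174 d [ 1.8  13.79 -3.8 ] r [-0.09  0.12  3.99]
.4391,.197,.12,174 d [ 1.84 13.82  0.2 ] r [-0.09  0.12  3.99]
.4391,.197,.031,174 d [ 1.87 13.85  3.17] r [-0.09  0.12  3.99]
```

Emit:
servo_tool(
  steps=[
    {"dx": -0.08,"dy": -0.18,"dz": 0,"rx": 0,"ry": 0,"rz": 0,"hand": 0},
    {"dx": -0.08,"dy": -0.18,"dz": 0,"rx": 0,"ry": 0,"rz": 0,"hand": 0.5},
    {"dx": -0.08,"dy": -0.18,"dz": 0,"rx": 0,"ry": 0,"rz": 0,"hand": 0.5},
    {"dx": -0.08,"dy": -0.18,"dz": 0,"rx": 0,"ry": 0,"rz": 0,"hand": 0.5},
    {"dx": -0.08,"dy": -0.18,"dz": -1.8,"rx": 0,"ry": 0,"rz": 0,"hand": 0.5},
    {"dx": -0.08,"dy": -0.18,"dz": -3.6,"rx": 0,"ry": 0,"rz": 0,"hand": 0.5},
    {"dx": 1.75,"dy": 13.65,"dz": -3.6,"rx": 0,"ry": 0,"rz": 4,"hand": 0.5},
    {"dx": 1.75,"dy": 13.65,"dz": -3.6,"rx": 0,"ry": 0,"rz": 4,"hand": 0.5},
    {"dx": 1.75,"dy": 13.65,"dz": -3.6,"rx": 0,"ry": 0,"rz": 4,"hand": 0.5},
    {"dx": 1.75,"dy": 13.65,"dz": -3.6,"rx": 0,"ry": 0,"rz": 4,"hand": 0.5},
  ],
)

```text
time: 7.8
tcp_pos: [0.4986, 0.0415, 0.2377]
eef_rot: [180.0, -0.0, 174.0]
wrist_force: [1.2, 1.3, -0.2]
gripper_width: 0.0438
grip_force: 0.0
```

```bash
python3 go.py .4391,.197,.12,174; python3 - <<'E'
from meas import *
p,K,E=cam('top'); save('t2.png',p)
for b in bars(p,K,E):
    if 25<b[1][0]<33: print(b)
E
```

```text
t 7.8 tcp [0.4986 0.0415 0.2377] rot [ 1.7999e+02 -3.0000e-02  1.7398e+02] F [ 1.2  1.3 -0.2] w 0.0438 g 0.0 j7 75.6
.4391,.197,.12,174 d [2.51 4.95 3.93] r [ 0.   -0.01 -0.  ]
(array([438.9, 197. ]), array([28.6, 61.5]), np.float32(173.9))
(array([446.3, 259. ]), array([28.5, 62. ]), np.float32(173.5))
(array([452.3, 321.8]), array([28.6, 63.6]), np.float32(173.8))
(array([528.7, 312.2]), array([28.5, 61.8]), np.float32(174.0))
```

Emit:
servo_tool(
  steps=[
    {"dx": 2.5,"dy": 4.95,"dz": 0,"rx": 0,"ry": 0,"rz": 0,"hand": 0.5},
    {"dx": 2.5,"dy": 4.95,"dz": 0,"rx": 0,"ry": 0,"rz": 0,"hand": 0.5},
    {"dx": 2.5,"dy": 4.95,"dz": 2,"rx": 0,"ry": 0,"rz": 0,"hand": 0.5},
    {"dx": 2.5,"dy": 4.95,"dz": 3.9,"rx": 0,"ry": 0,"rz": 0,"hand": 0.5},
    {"dx": 2.5,"dy": 4.95,"dz": 3.9,"rx": 0,"ry": 0,"rz": 0,"hand": 0.5},
    {"dx": 2.5,"dy": 4.95,"dz": 3.9,"rx": 0,"ry": 0,"rz": 0,"hand": 0.5},
    {"dx": 2.5,"dy": 4.95,"dz": 3.9,"rx": 0,"ry": 0,"rz": 0,"hand": 0.5},
    {"dx": 2.5,"dy": 4.95,"dz": 3.9,"rx": 0,"ry": 0,"rz": 0,"hand": 0.5},
    {"dx": 2.5,"dy": 4.95,"dz": 3.9,"rx": 0,"ry": 0,"rz": 0,"hand": 0.5},
    {"dx": 2.5,"dy": 4.95,"dz": 3.9,"rx": 0,"ry": 0,"rz": 0,"hand": 0.5},
  ],
)

```text
time: 9.1
tcp_pos: [0.4414, 0.1951, 0.1213]
eef_rot: [180.0, 0.0, 173.9]
wrist_force: [-0.3, -0.4, 0.4]
gripper_width: 0.0439
grip_force: 0.0
```

```bash
python3 go.py .4391,.197,.031,174
```

```text
t 9.1 tcp [0.4414 0.1951 0.1213] rot [1.7997e+02 3.0000e-02 1.7394e+02] F [-0.3 -0.4  0.4] w 0.0439 g 0.0 j7 56.3
.4391,.197,.031,174 d [0.08 0.05 3.01] r [ 0.01  0.01 -0.01]
```

Emit:
servo_tool(
  squeeze=20,
  steps=[
    {"dx": 0.08,"dy": 0.05,"dz": 1.8,"rx": 0,"ry": 0,"rz": 0,"hand": 0.5},
    {"dx": 0.08,"dy": 0.05,"dz": 2.7,"rx": 0,"ry": 0,"rz": 0,"hand": 0.5},
    {"dx": 0.08,"dy": 0.05,"dz": 3.0,"rx": 0,"ry": 0,"rz": 0,"hand": 0.5},
    {"dx": 0.08,"dy": 0.05,"dz": 3.0,"rx": 0,"ry": 0,"rz": 0,"hand": 0.5},
    {"dx": 0.08,"dy": 0.05,"dz": 3.0,"rx": 0,"ry": 0,"rz": 0,"hand": 0.1},
    {"dx": 0.08,"dy": 0.05,"dz": 3.0,"rx": 0,"ry": 0,"rz": 0,"hand": 0.1},
    {"dx": 0.08,"dy": 0.05,"dz": 3.0,"rx": 0,"ry": 0,"rz": 0,"hand": 0.1},
    {"dx": 0.08,"dy": 0.05,"dz": 2,"rx": 0,"ry": 0,"rz": 0,"hand": 0.1},
    {"dx": 0.08,"dy": 0.05,"dz": 0.0,"rx": 0,"ry": 0,"rz": 0,"hand": 0.1},
    {"dx": 0.08,"dy": 0.05,"dz": -1.5,"rx": 0,"ry": 0,"rz": 0,"hand": 0.1},
  ],
)

```text
time: 10.35
tcp_pos: [0.4391, 0.1969, 0.168]
eef_rot: [180.0, 0.1, 173.9]
wrist_force: [-0.1, 0.9, -1.1]
gripper_width: 0.0277
grip_force: 20.0
```

```bash
python3 go.py .5185,-.232,.18,174 .5185,-.232,.06,174
```

```text
t 10.35 tcp [0.4391 0.1969 0.168 ] rot [1.7995e+02 5.0000e-02 1.7394e+02] F [-0.1  0.9 -1.1] w 0.0277 g 20.0 j7 55.3
.5185,-.232,.18,174 d [ -4.14 -13.94  -0.41] r [ 0.01  0.01 -0.01]
.5185,-.232,.06,174 d [ -4.14 -13.94   3.59] r [ 0.01  0.01 -0.01]
```

Emit:
servo_tool(
  steps=[
    {"dx": -4.14,"dy": -13.94,"dz": -0.5,"rx": 0,"ry": 0,"rz": 0,"hand": 0.1},
    {"dx": -4.14,"dy": -13.94,"dz": -0.5,"rx": 0,"ry": 0,"rz": 0,"hand": 0.1},
    {"dx": -4.14,"dy": -13.94,"dz": -0.5,"rx": 0,"ry": 0,"rz": 0,"hand": 0.1},
    {"dx": -4.14,"dy": -13.94,"dz": -0.5,"rx": 0,"ry": 0,"rz": 0,"hand": 0.1},
    {"dx": -4.14,"dy": -13.94,"dz": -0.5,"rx": 0,"ry": 0,"rz": 0,"hand": 0.1},
    {"dx": -4.14,"dy": -13.94,"dz": -0.5,"rx": 0,"ry": 0,"rz": 0,"hand": 0.1},
    {"dx": -4.14,"dy": -13.94,"dz": -0.5,"rx": 0,"ry": 0,"rz": 0,"hand": 0.1},
    {"dx": -4.14,"dy": -13.94,"dz": -0.5,"rx": 0,"ry": 0,"rz": 0,"hand": 0.1},
    {"dx": -4.14,"dy": -13.94,"dz": -0.5,"rx": 0,"ry": 0,"rz": 0,"hand": 0.1},
    {"dx": -4.14,"dy": -13.94,"dz": -0.5,"rx": 0,"ry": 0,"rz": 0,"hand": 0.1},
  ],
)

```text
time: 11.6
tcp_pos: [0.5184, -0.2302, 0.1806]
eef_rot: [179.9, -0.0, 174.1]
wrist_force: [-0.3, 0.6, -0.5]
gripper_width: 0.028
grip_force: 20.0
```

```bash
python3 go.py .5185,-.232,.06,174 .4463,.259,.18,174 
```

```text
t 11.6 tcp [ 0.5184 -0.2302  0.1806] rot [ 1.7994e+02 -3.0000e-02  1.7409e+02] F [-0.3  0.6 -0.5] w 0.028 g 20.0 j7 110.7
.5185,-.232,.06,174 d [-0.01 -0.06  4.02] r [ 0.01 -0.01  0.02]
.4463,.259,.18,174 d [ 4.07 15.97  0.04] r [ 0.01 -0.01  0.02]
```

Emit:
servo_tool(
  steps=[
    {"dx": 0,"dy": 0,"dz": 1.8,"rx": 0,"ry": 0,"rz": 0,"hand": 0.1},
    {"dx": 0,"dy": 0,"dz": 3.4,"rx": 0,"ry": 0,"rz": 0,"hand": 0.1},
    {"dx": 0,"dy": 0,"dz": 4,"rx": 0,"ry": 0,"rz": 0,"hand": 0.1},
    {"dx": 0,"dy": 0,"dz": 4,"rx": 0,"ry": 0,"rz": 0,"hand": 0.1},
    {"dx": 0,"dy": 0,"dz": 4,"rx": 0,"ry": 0,"rz": 0,"hand": 0.45},
    {"dx": 0,"dy": 0,"dz": 4,"rx": 0,"ry": 0,"rz": 0,"hand": 0.45},
    {"dx": 0,"dy": 0,"dz": 2,"rx": 0,"ry": 0,"rz": 0,"hand": 0.45},
    {"dx": 0,"dy": 0,"dz": 0,"rx": 0,"ry": 0,"rz": 0,"hand": 0.5},
    {"dx": 4.07,"dy": 15.97,"dz": 0,"rx": 0,"ry": 0,"rz": 0,"hand": 0.5},
    {"dx": 4.07,"dy": 15.97,"dz": 0,"rx": 0,"ry": 0,"rz": 0,"hand": 0.5},
  ],
)

```text
time: 12.85
tcp_pos: [0.5012, -0.1076, 0.183]
eef_rot: [180.0, 0.3, 173.8]
wrist_force: [0.3, 0.7, 0.5]
gripper_width: 0.044
grip_force: 0.0
```

```bash
python3 go.py .4463,.259,.12,174; python3 - <<'E'
from meas import *
p,K,E=cam('top'); save('t3.png',cv2.resize(p[150:280,150:420],None,fx=2.9,fy=2.9))
for b in bars(p,K,E):
    if 25<b[1][0]<33: print(b)
E
```

```text
t 12.85 tcp [ 0.5012 -0.1076  0.183 ] rot [179.96   0.26 173.82] F [0.3 0.7 0.5] w 0.044 g 0.0 j7 96.1
.4463,.259,.12,174 d [ 3.15 11.95  2.09] r [ 0.01  0.05 -0.04]
(array([446.3, 259. ]), array([28.6, 62.3]), np.float32(172.5))
(array([453.5, 318.2]), array([28.8, 61.6]), np.float32(174.8))
(array([528. , 312.1]), array([28.1, 63.2]), np.float32(173.8))
```

View pics/t3.png

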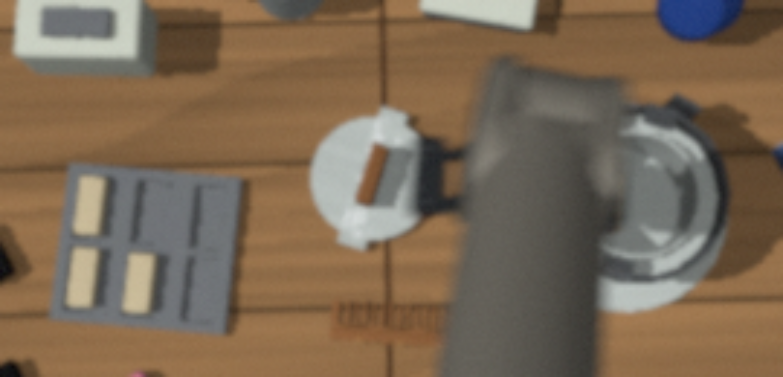

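In this crop three bars remain in the tray, at about (90,205), (82,277) and (140,283). The lid has not moved, and the tub is partly hidden by the arm. Going on to bar 2.

Emit:
servo_tool(
  steps=[
    {"dx": 3.15,"dy": 11.95,"dz": 0,"rx": 0,"ry": 0,"rz": 0,"hand": 0.5},
    {"dx": 3.15,"dy": 11.95,"dz": 0,"rx": 0,"ry": 0,"rz": 0,"hand": 0.5},
    {"dx": 3.15,"dy": 11.95,"dz": 0,"rx": 0,"ry": 0,"rz": 0,"hand": 0.5},
    {"dx": 3.15,"dy": 11.95,"dz": 0,"rx": 0,"ry": 0,"rz": 0,"hand": 0.5},
    {"dx": 3.15,"dy": 11.95,"dz": 0,"rx": 0,"ry": 0,"rz": 0,"hand": 0.5},
    {"dx": 3.15,"dy": 11.95,"dz": 1,"rx": 0,"ry": 0,"rz": 0,"hand": 0.5},
    {"dx": 3.15,"dy": 11.95,"dz": 2.1,"rx": 0,"ry": 0,"rz": 0,"hand": 0.5},
    {"dx": 3.15,"dy": 11.95,"dz": 2.1,"rx": 0,"ry": 0,"rz": 0,"hand": 0.5},
    {"dx": 3.15,"dy": 11.95,"dz": 2.1,"rx": 0,"ry": 0,"rz": 0,"hand": 0.5},
    {"dx": 3.15,"dy": 11.95,"dz": 2.1,"rx": 0,"ry": 0,"rz": 0,"hand": 0.5},
  ],
)

```text
time: 14.15
tcp_pos: [0.4455, 0.2576, 0.1195]
eef_rot: [179.9, 0.1, 173.8]
wrist_force: [0.2, 0.6, -0.5]
gripper_width: 0.0439
grip_force: 0.0
```

```bash
python3 go.py .4463,.259,.031,174
```

```text
t 14.15 tcp [0.4455 0.2576 0.1195] rot [1.7990e+02 1.2000e-01 1.7384e+02] F [ 0.2  0.6 -0.5] w 0.0439 g 0.0 j7 51.1
.4463,.259,.031,174 d [-0.01  0.04  2.95] r [ 0.02  0.02 -0.03]
```

Emit:
servo_tool(
  steps=[
    {"dx": -0.01,"dy": 0.04,"dz": 1.8,"rx": 0,"ry": 0,"rz": 0,"hand": 0.5},
    {"dx": -0.01,"dy": 0.04,"dz": 2.7,"rx": 0,"ry": 0,"rz": 0,"hand": 0.5},
    {"dx": -0.01,"dy": 0.04,"dz": 2.95,"rx": 0,"ry": 0,"rz": 0,"hand": 0.5},
    {"dx": -0.01,"dy": 0.04,"dz": 2.95,"rx": 0,"ry": 0,"rz": 0,"hand": 0.5},
    {"dx": -0.01,"dy": 0.04,"dz": 2.95,"rx": 0,"ry": 0,"rz": 0,"hand": 0.1},
    {"dx": -0.01,"dy": 0.04,"dz": 2.95,"rx": 0,"ry": 0,"rz": 0,"hand": 0.1},
    {"dx": -0.01,"dy": 0.04,"dz": 2.95,"rx": 0,"ry": 0,"rz": 0,"hand": 0.1},
    {"dx": -0.01,"dy": 0.04,"dz": 2,"rx": 0,"ry": 0,"rz": 0,"hand": 0.1},
    {"dx": -0.01,"dy": 0.04,"dz": 0.0,"rx": 0,"ry": 0,"rz": 0,"hand": 0.1},
    {"dx": -0.01,"dy": 0.04,"dz": -2,"rx": 0,"ry": 0,"rz": 0,"hand": 0.1},
  ],
)

```text
time: 15.4
tcp_pos: [0.4443, 0.2589, 0.1794]
eef_rot: [-180.0, -0.0, 173.9]
wrist_force: [0.3, 0.2, 0.3]
gripper_width: 0.0275
grip_force: 20.0
```

```bash
python3 go.py .5185,-.264,.18,174
```

```text
t 15.4 tcp [0.4443 0.2589 0.1794] rot [-1.7996e+02 -3.0000e-02  1.7394e+02] F [0.3 0.2 0.3] w 0.0275 g 20.0 j7 50.2
.5185,-.264,.18,174 d [-4.300e+00 -1.707e+01 -1.000e-02] r [-0.01 -0.01 -0.01]
```

Emit:
servo_tool(
  steps=[
    {"dx": -4.3,"dy": -17.07,"dz": 0,"rx": 0,"ry": 0,"rz": 0,"hand": 0.1},
    {"dx": -4.3,"dy": -17.07,"dz": 0,"rx": 0,"ry": 0,"rz": 0,"hand": 0.1},
    {"dx": -4.3,"dy": -17.07,"dz": 0,"rx": 0,"ry": 0,"rz": 0,"hand": 0.1},
    {"dx": -4.3,"dy": -17.07,"dz": 0,"rx": 0,"ry": 0,"rz": 0,"hand": 0.1},
    {"dx": -4.3,"dy": -17.07,"dz": 0,"rx": 0,"ry": 0,"rz": 0,"hand": 0.1},
    {"dx": -4.3,"dy": -17.07,"dz": 0,"rx": 0,"ry": 0,"rz": 0,"hand": 0.1},
    {"dx": -4.3,"dy": -17.07,"dz": 0,"rx": 0,"ry": 0,"rz": 0,"hand": 0.1},
    {"dx": -4.3,"dy": -17.07,"dz": 0,"rx": 0,"ry": 0,"rz": 0,"hand": 0.1},
    {"dx": -4.3,"dy": -17.07,"dz": 0,"rx": 0,"ry": 0,"rz": 0,"hand": 0.1},
    {"dx": -4.3,"dy": -17.07,"dz": 0,"rx": 0,"ry": 0,"rz": 0,"hand": 0.1},
  ],
)

```text
time: 16.65
tcp_pos: [0.5183, -0.2663, 0.1779]
eef_rot: [-179.9, 0.0, 173.7]
wrist_force: [-1.0, 0.8, -0.7]
gripper_width: 0.0281
grip_force: 20.0
```

```bash
python3 go.py .5185,-.264,.06,174 .4523,.3218,.18,174
```

```text
t 16.65 tcp [ 0.5183 -0.2663  0.1779] rot [-179.93    0.    173.7 ] F [-1.   0.8 -0.7] w 0.0281 g 20.0 j7 115.1
.5185,-.264,.06,174 d [0.   0.08 3.93] r [-0.01  0.   -0.06]
.4523,.3218,.18,174 d [ 4.34 19.24 -0.09] r [-0.01  0.   -0.06]
```

Emit:
servo_tool(
  steps=[
    {"dx": 0,"dy": 0.08,"dz": 1.8,"rx": 0,"ry": 0,"rz": 0,"hand": 0.1},
    {"dx": 0,"dy": 0.08,"dz": 3.4,"rx": 0,"ry": 0,"rz": 0,"hand": 0.1},
    {"dx": 0,"dy": 0.08,"dz": 3.9,"rx": 0,"ry": 0,"rz": 0,"hand": 0.1},
    {"dx": 0,"dy": 0.08,"dz": 3.9,"rx": 0,"ry": 0,"rz": 0,"hand": 0.1},
    {"dx": 0,"dy": 0.08,"dz": 3.9,"rx": 0,"ry": 0,"rz": 0,"hand": 0.45},
    {"dx": 0,"dy": 0.08,"dz": 3.9,"rx": 0,"ry": 0,"rz": 0,"hand": 0.45},
    {"dx": 0,"dy": 0.08,"dz": 2,"rx": 0,"ry": 0,"rz": 0,"hand": 0.45},
    {"dx": 0,"dy": 0.08,"dz": 0,"rx": 0,"ry": 0,"rz": 0,"hand": 0.5},
    {"dx": 4.34,"dy": 19.2,"dz": 0,"rx": 0,"ry": 0,"rz": 0,"hand": 0.5},
    {"dx": 4.34,"dy": 19.2,"dz": 0,"rx": 0,"ry": 0,"rz": 0,"hand": 0.5},
  ],
)

```text
time: 17.9
tcp_pos: [0.5053, -0.1363, 0.1799]
eef_rot: [180.0, 0.2, 173.8]
wrist_force: [0.7, 0.7, 0.3]
gripper_width: 0.0438
grip_force: 0.0
```

```bash
python3 - <<'E'
from meas import *
p,K,E=cam('top')
for b in bars(p,K,E):
    if 25<b[1][0]<33: print(b)
E
python3 go.py .4523,.3218,.12,174
```

```text
(array([453.6, 318.4]), array([28.9, 61.9]), np.float32(174.0))
(array([528.7, 311.9]), array([27.7, 62.3]), np.float32(174.0))
t 17.95 tcp [ 0.5042 -0.1264  0.1786] rot [179.68  -0.   174.42] F [-0.9  6.3 -1.6] w 0.0438 g 0.0 j7 100.4
.4523,.3218,.12,174 d [ 3.18 14.69  2.04] r [ 0.06 -0.    0.08]
```

Emit:
servo_tool(
  steps=[
    {"dx": 3.1,"dy": 14.4,"dz": 0,"rx": 0,"ry": 0,"rz": 0,"hand": 0.5},
    {"dx": 3.1,"dy": 14.4,"dz": 0,"rx": 0,"ry": 0,"rz": 0,"hand": 0.5},
    {"dx": 3.1,"dy": 14.4,"dz": 0,"rx": 0,"ry": 0,"rz": 0,"hand": 0.5},
    {"dx": 3.1,"dy": 14.4,"dz": 0,"rx": 0,"ry": 0,"rz": 0,"hand": 0.5},
    {"dx": 3.1,"dy": 14.4,"dz": 0,"rx": 0,"ry": 0,"rz": 0,"hand": 0.5},
    {"dx": 3.1,"dy": 14.4,"dz": 0,"rx": 0,"ry": 0,"rz": 0,"hand": 0.5},
    {"dx": 3.1,"dy": 14.4,"dz": 1,"rx": 0,"ry": 0,"rz": 0,"hand": 0.5},
    {"dx": 3.1,"dy": 14.4,"dz": 2.0,"rx": 0,"ry": 0,"rz": 0,"hand": 0.5},
    {"dx": 3.1,"dy": 14.4,"dz": 2.0,"rx": 0,"ry": 0,"rz": 0,"hand": 0.5},
    {"dx": 3.1,"dy": 14.4,"dz": 2.0,"rx": 0,"ry": 0,"rz": 0,"hand": 0.5},
  ],
)

```text
time: 19.2
tcp_pos: [0.4587, 0.3013, 0.1192]
eef_rot: [180.0, 0.1, 173.8]
wrist_force: [0.8, -0.5, 0.2]
gripper_width: 0.0438
grip_force: 0.0
```

```bash
python3 go.py .4536,.3184,.031,174
```

```text
t 19.2 tcp [0.4587 0.3013 0.1192] rot [1.7997e+02 7.0000e-02 1.7384e+02] F [ 0.8 -0.5  0.2] w 0.0438 g 0.0 j7 49.7
.4536,.3184,.031,174 d [0.24 0.55 2.94] r [ 0.01  0.01 -0.03]
```

Emit:
servo_tool(
  steps=[
    {"dx": 0.24,"dy": 0.55,"dz": 0.5,"rx": 0,"ry": 0,"rz": 0,"hand": 0.5},
    {"dx": 0.24,"dy": 0.55,"dz": 1.8,"rx": 0,"ry": 0,"rz": 0,"hand": 0.5},
    {"dx": 0.24,"dy": 0.55,"dz": 2.7,"rx": 0,"ry": 0,"rz": 0,"hand": 0.5},
    {"dx": 0.24,"dy": 0.55,"dz": 2.95,"rx": 0,"ry": 0,"rz": 0,"hand": 0.5},
    {"dx": 0.24,"dy": 0.55,"dz": 2.95,"rx": 0,"ry": 0,"rz": 0,"hand": 0.1},
    {"dx": 0.24,"dy": 0.55,"dz": 2.95,"rx": 0,"ry": 0,"rz": 0,"hand": 0.1},
    {"dx": 0.24,"dy": 0.55,"dz": 2.95,"rx": 0,"ry": 0,"rz": 0,"hand": 0.1},
    {"dx": 0.24,"dy": 0.55,"dz": 2,"rx": 0,"ry": 0,"rz": 0,"hand": 0.1},
    {"dx": 0.24,"dy": 0.55,"dz": 0.0,"rx": 0,"ry": 0,"rz": 0,"hand": 0.1},
    {"dx": 0.24,"dy": 0.55,"dz": -2,"rx": 0,"ry": 0,"rz": 0,"hand": 0.1},
  ],
)

```text
time: 20.45
tcp_pos: [0.4519, 0.3192, 0.1794]
eef_rot: [-180.0, -0.0, 173.9]
wrist_force: [1.2, 1.0, -0.7]
gripper_width: 0.0278
grip_force: 20.0
```

```bash
python3 go.py .5185,-.233,.18,174
```

```text
t 20.45 tcp [0.4519 0.3192 0.1794] rot [-1.7997e+02 -3.0000e-02  1.7394e+02] F [ 1.2  1.  -0.7] w 0.0278 g 20.0 j7 46.9
.5185,-.233,.18,174 d [-4.150e+00 -1.807e+01 -1.000e-02] r [-0.01 -0.01 -0.01]
```

Emit:
servo_tool(
  steps=[
    {"dx": -4.15,"dy": -18.07,"dz": 0,"rx": 0,"ry": 0,"rz": 0,"hand": 0.1},
    {"dx": -4.15,"dy": -18.07,"dz": 0,"rx": 0,"ry": 0,"rz": 0,"hand": 0.1},
    {"dx": -4.15,"dy": -18.07,"dz": 0,"rx": 0,"ry": 0,"rz": 0,"hand": 0.1},
    {"dx": -4.15,"dy": -18.07,"dz": 0,"rx": 0,"ry": 0,"rz": 0,"hand": 0.1},
    {"dx": -4.15,"dy": -18.07,"dz": 0,"rx": 0,"ry": 0,"rz": 0,"hand": 0.1},
    {"dx": -4.15,"dy": -18.07,"dz": 0,"rx": 0,"ry": 0,"rz": 0,"hand": 0.1},
    {"dx": -4.15,"dy": -18.07,"dz": 0,"rx": 0,"ry": 0,"rz": 0,"hand": 0.1},
    {"dx": -4.15,"dy": -18.07,"dz": 0,"rx": 0,"ry": 0,"rz": 0,"hand": 0.1},
    {"dx": -4.15,"dy": -18.07,"dz": 0,"rx": 0,"ry": 0,"rz": 0,"hand": 0.1},
    {"dx": -4.15,"dy": -18.07,"dz": 0,"rx": 0,"ry": 0,"rz": 0,"hand": 0.1},
  ],
)

```text
time: 21.7
tcp_pos: [0.518, -0.2383, 0.1782]
eef_rot: [-179.8, 0.1, 173.5]
wrist_force: [0.2, 0.4, -1.4]
gripper_width: 0.0277
grip_force: 20.0
```

```bash
python3 go.py .5185,-.233,.065,174 .5287,.312,.18,174; python3 - <<'E'
from h import *
p,K,E=cam('side'); save('s3.png',cv2.resize(p[215:310,250:350],None,fx=6,fy=6,interpolation=cv2.INTER_CUBIC))
E
```

```text
t 21.7 tcp [ 0.518  -0.2383  0.1782] rot [-1.7984e+02  5.0000e-02  1.7349e+02] F [ 0.2  0.4 -1.4] w 0.0277 g 20.0 j7 112.6
.5185,-.233,.065,174 d [0.01 0.19 3.77] r [-0.03  0.01 -0.1 ]
.5287,.312,.18,174 d [ 1.73 18.26 -0.11] r [-0.03  0.01 -0.1 ]
```

View pics/s3.png

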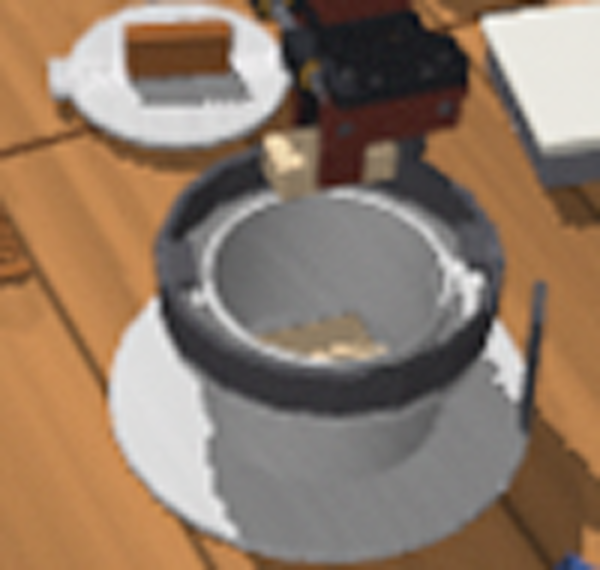

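Two bars lie flat in the tub, at about (330,340) in this crop, and the third is held above the mouth. I'll drop it in.

Emit:
servo_tool(
  steps=[
    {"dx": 0,"dy": 0.15,"dz": 1.8,"rx": 0,"ry": 0,"rz": 0,"hand": 0.1},
    {"dx": 0,"dy": 0.15,"dz": 3.4,"rx": 0,"ry": 0,"rz": 0,"hand": 0.1},
    {"dx": 0,"dy": 0.15,"dz": 3.75,"rx": 0,"ry": 0,"rz": 0,"hand": 0.1},
    {"dx": 0,"dy": 0.15,"dz": 3.75,"rx": 0,"ry": 0,"rz": 0,"hand": 0.1},
    {"dx": 0,"dy": 0.15,"dz": 3.75,"rx": 0,"ry": 0,"rz": 0,"hand": 0.45},
    {"dx": 0,"dy": 0.15,"dz": 3.75,"rx": 0,"ry": 0,"rz": 0,"hand": 0.45},
    {"dx": 0,"dy": 0.15,"dz": 2,"rx": 0,"ry": 0,"rz": 0,"hand": 0.45},
    {"dx": 0,"dy": 0.15,"dz": 0,"rx": 0,"ry": 0,"rz": 0,"hand": 0.5},
    {"dx": 1.73,"dy": 18.26,"dz": 0,"rx": 0,"ry": 0,"rz": -0.1,"hand": 0.5},
    {"dx": 1.73,"dy": 18.26,"dz": 0,"rx": 0,"ry": 0,"rz": -0.1,"hand": 0.5},
  ],
)

```text
time: 23.0
tcp_pos: [0.5215, -0.1025, 0.18]
eef_rot: [180.0, 0.2, 174.3]
wrist_force: [1.8, -0.1, -0.4]
gripper_width: 0.0442
grip_force: 0.0
```

```bash
python3 - <<'E'
from meas import *
p,K,E=cam('top')
for b in bars(p,K,E):
    if 25<b[1][0]<33: print(b)
E
python3 go.py .5287,.312,.12,174
```

```text
(array([528.8, 312.1]), array([28.9, 62.1]), np.float32(173.8))
t 23.05 tcp [ 0.5216 -0.0919  0.1788] rot [1.7968e+02 6.0000e-02 1.7497e+02] F [-0.9  6.7 -1.7] w 0.044 g 0.0 j7 97.6
.5287,.312,.12,174 d [ 0.95 13.42  2.04] r [0.06 0.01 0.19]
```

Emit:
servo_tool(
  steps=[
    {"dx": 0.95,"dy": 13.45,"dz": 0,"rx": 0,"ry": 0,"rz": 0.05,"hand": 0.5},
    {"dx": 0.95,"dy": 13.45,"dz": 0,"rx": 0,"ry": 0,"rz": 0.05,"hand": 0.5},
    {"dx": 0.95,"dy": 13.45,"dz": 0,"rx": 0,"ry": 0,"rz": 0.05,"hand": 0.5},
    {"dx": 0.95,"dy": 13.45,"dz": 0,"rx": 0,"ry": 0,"rz": 0.05,"hand": 0.5},
    {"dx": 0.95,"dy": 13.45,"dz": 0,"rx": 0,"ry": 0,"rz": 0.05,"hand": 0.5},
    {"dx": 0.95,"dy": 13.45,"dz": 0,"rx": 0,"ry": 0,"rz": 0.05,"hand": 0.5},
    {"dx": 0.95,"dy": 13.45,"dz": 1,"rx": 0,"ry": 0,"rz": 0.05,"hand": 0.5},
    {"dx": 0.95,"dy": 13.45,"dz": 2.0,"rx": 0,"ry": 0,"rz": 0.05,"hand": 0.5},
    {"dx": 0.95,"dy": 13.45,"dz": 2.0,"rx": 0,"ry": 0,"rz": 0.05,"hand": 0.5},
    {"dx": 0.95,"dy": 13.45,"dz": 2.0,"rx": 0,"ry": 0,"rz": 0.05,"hand": 0.5},
  ],
)

```text
time: 24.3
tcp_pos: [0.5323, 0.3006, 0.1193]
eef_rot: [180.0, 0.1, 174.1]
wrist_force: [0.7, 0.1, 0.1]
gripper_width: 0.0438
grip_force: 0.0
```

```bash
python3 go.py .5287,.312,.031,174
```

```text
t 24.3 tcp [0.5323 0.3006 0.1193] rot [1.7995e+02 9.0000e-02 1.7412e+02] F [0.7 0.1 0.1] w 0.0438 g 0.0 j7 57.4
.5287,.312,.031,174 d [0.16 0.36 2.94] r [0.01 0.02 0.02]
```

Emit:
servo_tool(
  steps=[
    {"dx": 0.16,"dy": 0.36,"dz": 0.5,"rx": 0,"ry": 0,"rz": 0,"hand": 0.5},
    {"dx": 0.16,"dy": 0.36,"dz": 1.8,"rx": 0,"ry": 0,"rz": 0,"hand": 0.5},
    {"dx": 0.16,"dy": 0.36,"dz": 2.7,"rx": 0,"ry": 0,"rz": 0,"hand": 0.5},
    {"dx": 0.16,"dy": 0.36,"dz": 2.95,"rx": 0,"ry": 0,"rz": 0,"hand": 0.5},
    {"dx": 0.16,"dy": 0.36,"dz": 2.95,"rx": 0,"ry": 0,"rz": 0,"hand": 0.1},
    {"dx": 0.16,"dy": 0.36,"dz": 2.95,"rx": 0,"ry": 0,"rz": 0,"hand": 0.1},
    {"dx": 0.16,"dy": 0.36,"dz": 2.95,"rx": 0,"ry": 0,"rz": 0,"hand": 0.1},
    {"dx": 0.16,"dy": 0.36,"dz": 2,"rx": 0,"ry": 0,"rz": 0,"hand": 0.1},
    {"dx": 0.16,"dy": 0.36,"dz": 0.0,"rx": 0,"ry": 0,"rz": 0,"hand": 0.1},
    {"dx": 0.16,"dy": 0.36,"dz": -2,"rx": 0,"ry": 0,"rz": 0,"hand": 0.1},
  ],
)

```text
time: 25.55
tcp_pos: [0.5273, 0.3121, 0.1792]
eef_rot: [-180.0, -0.0, 174.2]
wrist_force: [1.0, 0.8, -0.8]
gripper_width: 0.028
grip_force: 20.0
```

```bash
python3 go.py .5185,-.264,.18,174
```

```text
t 25.55 tcp [0.5273 0.3121 0.1792] rot [-1.7996e+02 -3.0000e-02  1.7419e+02] F [ 1.   0.8 -0.8] w 0.028 g 20.0 j7 55.2
.5185,-.264,.18,174 d [-1.650e+00 -1.913e+01 -1.000e-02] r [-0.01 -0.01  0.04]
```

Emit:
servo_tool(
  steps=[
    {"dx": -1.6,"dy": -19.0,"dz": 0,"rx": 0,"ry": 0,"rz": 0,"hand": 0.1},
    {"dx": -1.6,"dy": -19.0,"dz": 0,"rx": 0,"ry": 0,"rz": 0,"hand": 0.1},
    {"dx": -1.6,"dy": -19.0,"dz": 0,"rx": 0,"ry": 0,"rz": 0,"hand": 0.1},
    {"dx": -1.6,"dy": -19.0,"dz": 0,"rx": 0,"ry": 0,"rz": 0,"hand": 0.1},
    {"dx": -1.6,"dy": -19.0,"dz": 0,"rx": 0,"ry": 0,"rz": 0,"hand": 0.1},
    {"dx": -1.6,"dy": -19.0,"dz": 0,"rx": 0,"ry": 0,"rz": 0,"hand": 0.1},
    {"dx": -1.6,"dy": -19.0,"dz": 0,"rx": 0,"ry": 0,"rz": 0,"hand": 0.1},
    {"dx": -1.6,"dy": -19.0,"dz": 0,"rx": 0,"ry": 0,"rz": 0,"hand": 0.1},
    {"dx": -1.6,"dy": -19.0,"dz": 0,"rx": 0,"ry": 0,"rz": 0,"hand": 0.1},
    {"dx": -1.6,"dy": -19.0,"dz": 0,"rx": 0,"ry": 0,"rz": 0,"hand": 0.1},
  ],
)

```text
time: 26.8
tcp_pos: [0.5162, -0.2652, 0.1783]
eef_rot: [-179.8, 0.0, 173.7]
wrist_force: [-1.1, 0.0, 0.3]
gripper_width: 0.0275
grip_force: 20.0
```

```bash
python3 go.py .5185,-.262,.075,174 .55,.0146,.18,160
```

```text
t 26.8 tcp [ 0.5162 -0.2652  0.1783] rot [-1.7985e+02  3.0000e-02  1.7375e+02] F [-1.1  0.   0.3] w 0.0275 g 20.0 j7 116.4
.5185,-.262,.075,174 d [-0.06  0.12  3.44] r [-0.03  0.01 -0.05]
.55,.0146,.18,160 d [-0.11  9.39 -0.08] r [-0.03  0.01  2.75]
```

Emit:
servo_tool(
  steps=[
    {"dx": -0.06,"dy": 0.1,"dz": 1.8,"rx": 0,"ry": 0,"rz": 0,"hand": 0.1},
    {"dx": -0.06,"dy": 0.1,"dz": 3.4,"rx": 0,"ry": 0,"rz": 0,"hand": 0.1},
    {"dx": -0.06,"dy": 0.1,"dz": 3.75,"rx": 0,"ry": 0,"rz": 0,"hand": 0.1},
    {"dx": -0.06,"dy": 0.1,"dz": 3.75,"rx": 0,"ry": 0,"rz": 0,"hand": 0.1},
    {"dx": -0.06,"dy": 0.1,"dz": 3.75,"rx": 0,"ry": 0,"rz": 0,"hand": 0.45},
    {"dx": -0.06,"dy": 0.1,"dz": 3.75,"rx": 0,"ry": 0,"rz": 0,"hand": 0.45},
    {"dx": -0.06,"dy": 0.1,"dz": 2,"rx": 0,"ry": 0,"rz": 0,"hand": 0.45},
    {"dx": -0.06,"dy": 0.1,"dz": 0,"rx": 0,"ry": 0,"rz": 0,"hand": 0.5},
    {"dx": -0.06,"dy": 0.1,"dz": -1.5,"rx": 0,"ry": 0,"rz": 0,"hand": 0.5},
    {"dx": -0.06,"dy": 0.1,"dz": -2,"rx": 0,"ry": 0,"rz": 0,"hand": 0.5},
  ],
)

```text
time: 28.05
tcp_pos: [0.5213, -0.2564, 0.2409]
eef_rot: [-180.0, 0.3, 174.3]
wrist_force: [0.0, 0.1, -0.5]
gripper_width: 0.0435
grip_force: 0.0
```

Emit:
servo_tool(
  steps=[
    {"dx": 0,"dy": 15,"dz": 0,"rx": 0,"ry": 0,"rz": 2.5,"hand": 0.6},
    {"dx": 0,"dy": 15,"dz": 0,"rx": 0,"ry": 0,"rz": 2.5,"hand": 0.6},
    {"dx": 0,"dy": 15,"dz": 0,"rx": 0,"ry": 0,"rz": 2.5,"hand": 0.6},
    {"dx": 0,"dy": 15,"dz": 0,"rx": 0,"ry": 0,"rz": 2.5,"hand": 0.6},
    {"dx": 0,"dy": 15,"dz": 0,"rx": 0,"ry": 0,"rz": 2.5,"hand": 0.6},
    {"dx": 0,"dy": 15,"dz": 0,"rx": 0,"ry": 0,"rz": 2.5,"hand": 0.6},
    {"dx": 0,"dy": 15,"dz": 0,"rx": 0,"ry": 0,"rz": 2.5,"hand": 0.6},
    {"dx": 0,"dy": 15,"dz": 0,"rx": 0,"ry": 0,"rz": 2.5,"hand": 0.6},
    {"dx": 0,"dy": 15,"dz": 0,"rx": 0,"ry": 0,"rz": 2.5,"hand": 0.6},
    {"dx": 0,"dy": 15,"dz": 0,"rx": 0,"ry": 0,"rz": 2.5,"hand": 0.6},
  ],
)

```text
time: 29.3
tcp_pos: [0.5652, 0.1885, 0.2375]
eef_rot: [-179.9, -0.0, 161.5]
wrist_force: [0.1, -1.0, 0.1]
gripper_width: 0.0528
grip_force: 0.0
```

```bash
cat > lid.py <<'E'
from meas import *
def lid(p,K,E):
    m=brightblobs(p); x0=np.zeros_like(m); x0[180:242,240:307]=1
    c=max(cv2.findContours(m*x0,cv2.RETR_EXTERNAL,cv2.CHAIN_APPROX_NONE)[0],key=cv2.contourArea)
    w=ray(c[:,0],K,E,.014); f=circ(w,.066); d=w[:,:2]-f[:2]; r=np.hypot(*d.T); e=d[r>.0715]; th=np.arctan2(e[:,1],e[:,0])
    print('lid',f,len(e),np.degrees(np.angle(np.exp(2j*th).mean())/2))
    h=cv2.inRange(cv2.cvtColor(p,cv2.COLOR_RGB2HSV),(3,90,60),(15,255,255)); x0[:]=0; x0[190:230,260:300]=1
    c=cv2.findContours(h*x0,cv2.RETR_EXTERNAL,cv2.CHAIN_APPROX_NONE)[0]; c=max(c,key=cv2.contourArea)
    print('handle',cv2.minAreaRect((ray(c[:,0],K,E,.046)[:,:2]*1000).astype(np.float32)))
E
python3 - <<'E'
from lid import *
p,K,E=cam('top'); lid(p,K,E); ps,_,_=cam('side')
a=cv2.resize(p[165:275,230:430],None,fx=3.5,fy=3.5,interpolation=cv2.INTER_CUBIC)
b=cv2.resize(ps[215:310,225:350],None,fx=2.1,fy=2.1,interpolation=cv2.INTER_CUBIC)
o=np.zeros((600,700,3),np.uint8); o[:385]=a; o[385:385+b.shape[0],:b.shape[1]]=b; save('l1.png',o)
E
python3 go.py
```

```text
lid [0.55097737 0.01567209 0.0663541 ] 22 -17.982806723091592
handle ((550.2699584960938, 14.461227416992188), (14.627131462097168, 60.06815719604492), 71.78901672363281)
t 29.4 tcp [0.5655 0.1884 0.2379] rot [-179.96    0.    161.51] F [ 0.   0.1 -1. ] w 0.0526 g 0.0 j7 54.5
```

View pics/l1.png

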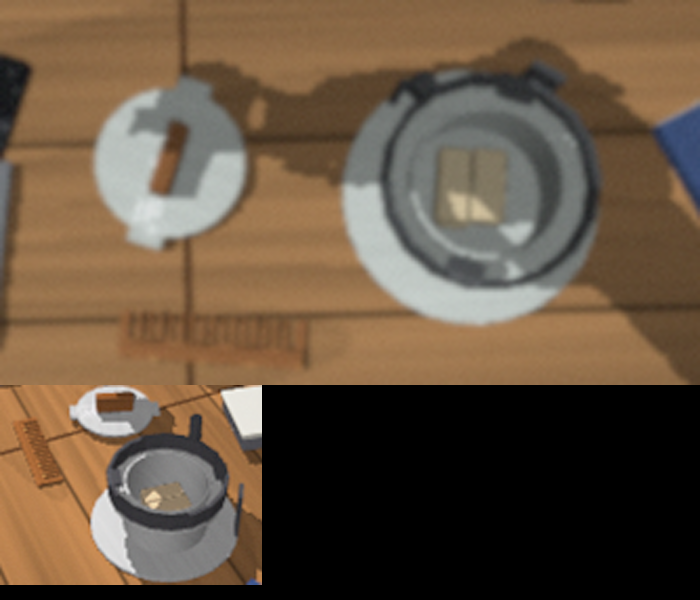

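```bash
python3 go.py .5508,.0149,.10,161
```

```text
t 29.4 tcp [0.5655 0.1884 0.2379] rot [-179.96    0.    161.51] F [ 0.   0.1 -1. ] w 0.0526 g 0.0 j7 54.5
.5508,.0149,.10,161 d [-1.37 -5.64  4.6 ] r [-0.01  0.    0.1 ]
```

Emit:
servo_tool(
  steps=[
    {"dx": -1.37,"dy": -5.64,"dz": 0,"rx": 0,"ry": 0,"rz": 0.1,"hand": 0.6},
    {"dx": -1.37,"dy": -5.64,"dz": 0,"rx": 0,"ry": 0,"rz": 0.1,"hand": 0.6},
    {"dx": -1.37,"dy": -5.64,"dz": 1.5,"rx": 0,"ry": 0,"rz": 0.1,"hand": 0.6},
    {"dx": -1.37,"dy": -5.64,"dz": 3,"rx": 0,"ry": 0,"rz": 0.1,"hand": 0.6},
    {"dx": -1.37,"dy": -5.64,"dz": 4.6,"rx": 0,"ry": 0,"rz": 0.1,"hand": 0.6},
    {"dx": -1.37,"dy": -5.64,"dz": 4.6,"rx": 0,"ry": 0,"rz": 0.1,"hand": 0.6},
    {"dx": -1.37,"dy": -5.64,"dz": 4.6,"rx": 0,"ry": 0,"rz": 0.1,"hand": 0.6},
    {"dx": -1.37,"dy": -5.64,"dz": 4.6,"rx": 0,"ry": 0,"rz": 0.1,"hand": 0.6},
    {"dx": -1.37,"dy": -5.64,"dz": 4.6,"rx": 0,"ry": 0,"rz": 0.1,"hand": 0.6},
    {"dx": -1.37,"dy": -5.64,"dz": 4.6,"rx": 0,"ry": 0,"rz": 0.1,"hand": 0.6},
  ],
)

```text
time: 30.65
tcp_pos: [0.5517, 0.0176, 0.1006]
eef_rot: [180.0, 0.1, 161.2]
wrist_force: [0.3, -0.8, -0.5]
gripper_width: 0.0526
grip_force: 0.0
```

```bash
python3 go.py .5508,.0149,.035,161
```

```text
t 30.65 tcp [0.5517 0.0176 0.1006] rot [1.7995e+02 6.0000e-02 1.6121e+02] F [ 0.3 -0.8 -0.5] w 0.0526 g 0.0 j7 75.8
.5508,.0149,.035,161 d [ 0.   -0.1   2.19] r [0.01 0.01 0.04]
```

Next: descend, grip the handle at 40 N, and lift gently.

Emit:
servo_tool(
  squeeze=40,
  steps=[
    {"dx": 0,"dy": -0.1,"dz": 1,"rx": 0,"ry": 0,"rz": 0.04,"hand": 0.6},
    {"dx": 0,"dy": -0.1,"dz": 1.8,"rx": 0,"ry": 0,"rz": 0.04,"hand": 0.6},
    {"dx": 0,"dy": -0.1,"dz": 2.19,"rx": 0,"ry": 0,"rz": 0.04,"hand": 0.6},
    {"dx": 0,"dy": -0.1,"dz": 2.19,"rx": 0,"ry": 0,"rz": 0.04,"hand": 0.6},
    {"dx": 0,"dy": -0.1,"dz": 2.19,"rx": 0,"ry": 0,"rz": 0.04,"hand": 0},
    {"dx": 0,"dy": -0.1,"dz": 2.19,"rx": 0,"ry": 0,"rz": 0.04,"hand": 0},
    {"dx": 0,"dy": -0.1,"dz": 2.19,"rx": 0,"ry": 0,"rz": 0.04,"hand": 0},
    {"dx": 0,"dy": -0.1,"dz": 2.19,"rx": 0,"ry": 0,"rz": 0.04,"hand": 0},
    {"dx": 0,"dy": -0.1,"dz": 2.19,"rx": 0,"ry": 0,"rz": 0.04,"hand": 0},
    {"dx": 0,"dy": -0.1,"dz": 2.19,"rx": 0,"ry": 0,"rz": 0.04,"hand": 0},
  ],
)

```text
time: 31.9
tcp_pos: [0.5504, 0.0145, 0.0345]
eef_rot: [180.0, 0.0, 161.0]
wrist_force: [-1.1, -0.6, 5.5]
gripper_width: 0.0179
grip_force: 40.0
```

```bash
python3 go.py .5508,.0149,.20,94 .5185,-.248,.20,94; python3 - <<'E'
from lid import *
p,K,E=cam('top'); lid(p,K,E)
E
```

```text
t 31.9 tcp [0.5504 0.0145 0.0345] rot [1.7998e+02 1.0000e-02 1.6099e+02] F [-1.1 -0.6  5.5] w 0.0179 g 40.0 j7 78.6
.5508,.0149,.20,94 d [-0.01  0.02 -5.52] r [ 0.   0.  13.4]
.5185,-.248,.20,94 d [-1.84 -8.62 -5.52] r [ 0.   0.  13.4]
lid [ 0.50905425 -0.0212242   0.0134583 ] 0 nan
handle ((590.8609008789062, -42.88960647583008), (12.002731323242188, 36.61019515991211), 88.47845458984375)lid.py:6: RuntimeWarning: Mean of empty slice.
  print('lid',f,len(e),np.degrees(np.angle(np.exp(2j*th).mean())/2))
  ret = ret.dtype.type(ret / rcount)
```

Emit:
servo_tool(
  steps=[
    {"dx": 0,"dy": 0,"dz": -1,"rx": 0,"ry": 0,"rz": 0,"hand": 0},
    {"dx": 0,"dy": 0,"dz": -2.5,"rx": 0,"ry": 0,"rz": 0,"hand": 0},
    {"dx": 0,"dy": 0,"dz": -4,"rx": 0,"ry": 0,"rz": 0,"hand": 0},
    {"dx": 0,"dy": 0,"dz": -5.6,"rx": 0,"ry": 0,"rz": 1,"hand": 0},
    {"dx": -0.3,"dy": -1.4,"dz": -5.6,"rx": 0,"ry": 0,"rz": 3,"hand": 0},
    {"dx": -0.6,"dy": -2.8,"dz": -5.6,"rx": 0,"ry": 0,"rz": 5,"hand": 0},
    {"dx": -0.9,"dy": -4.2,"dz": -5.6,"rx": 0,"ry": 0,"rz": 7,"hand": 0},
    {"dx": -1.2,"dy": -5.6,"dz": -5.6,"rx": 0,"ry": 0,"rz": 9,"hand": 0},
    {"dx": -1.5,"dy": -7.0,"dz": -5.6,"rx": 0,"ry": 0,"rz": 11,"hand": 0},
    {"dx": -1.84,"dy": -8.4,"dz": -5.6,"rx": 0,"ry": 0,"rz": 13,"hand": 0},
  ],
)

```text
time: 33.2
tcp_pos: [0.5197, -0.2427, 0.2016]
eef_rot: [-180.0, -0.0, 95.7]
wrist_force: [1.6, -0.4, -1.5]
gripper_width: 0.018
grip_force: 40.0
```

```bash
python3 go.py .5185,-.248,.17,93.5
```

```text
t 33.2 tcp [ 0.5197 -0.2427  0.2016] rot [-1.7996e+02 -3.0000e-02  9.5680e+01] F [ 1.6 -0.4 -1.5] w 0.018 g 40.0 j7 43.4
.5185,-.248,.17,93.5 d [-0.17 -0.06  1.05] r [-0.01 -0.01  0.44]
```

Emit:
servo_tool(
  steps=[
    {"dx": -0.13,"dy": -0.05,"dz": 0,"rx": 0,"ry": 0,"rz": 0.3,"hand": 0},
    {"dx": -0.13,"dy": -0.05,"dz": 0,"rx": 0,"ry": 0,"rz": 0.3,"hand": 0},
    {"dx": -0.13,"dy": -0.05,"dz": 0,"rx": 0,"ry": 0,"rz": 0.3,"hand": 0},
    {"dx": -0.13,"dy": -0.05,"dz": 0.8,"rx": 0,"ry": 0,"rz": 0.3,"hand": 0},
    {"dx": -0.13,"dy": -0.05,"dz": 1.7,"rx": 0,"ry": 0,"rz": 0.3,"hand": 0},
    {"dx": -0.13,"dy": -0.05,"dz": 1.7,"rx": 0,"ry": 0,"rz": 0.3,"hand": 0},
    {"dx": -0.13,"dy": -0.05,"dz": 1.7,"rx": 0,"ry": 0,"rz": 0.3,"hand": 0},
    {"dx": -0.13,"dy": -0.05,"dz": 1.7,"rx": 0,"ry": 0,"rz": 0.3,"hand": 0},
    {"dx": -0.13,"dy": -0.05,"dz": 1.7,"rx": 0,"ry": 0,"rz": 0.3,"hand": 0},
    {"dx": -0.13,"dy": -0.05,"dz": 1.7,"rx": 0,"ry": 0,"rz": 0.3,"hand": 0},
  ],
)

```text
time: 34.45
tcp_pos: [0.5195, -0.2458, 0.1515]
eef_rot: [180.0, 0.0, 94.5]
wrist_force: [-1.0, -0.4, -2.4]
gripper_width: 0.0179
grip_force: 40.0
```

```bash
python3 go.py .5185,-.248,.15,93.5; python3 - <<'E'
from meas import *
s=st(); z=s['tcp_pos'][2]-.0345
p,K,E=cam('side'); t=cam('top')[0]
a=cv2.resize(p[200:310,245:350],None,fx=5.4,fy=5.4,interpolation=cv2.INTER_CUBIC); save('l2.png',a)
# lid flange white contour in side view at flange-top height
m=brightblobs(p,130,50); x0=np.zeros_like(m); x0[205:290,255:345]=1
cs=sorted(cv2.findContours(m*x0,cv2.RETR_EXTERNAL,cv2.CHAIN_APPROX_NONE)[0],key=cv2.contourArea)[-3:]
for c in cs: print(cv2.boundingRect(c),cv2.contourArea(c))
print('pred lid centre px',(proj([.5185,-.248,z+.014],K,E)-[245,200]+.5)*5.4)
E
```

```text
t 34.45 tcp [ 0.5195 -0.2458  0.1515] rot [1.7996e+02 1.0000e-02 9.4500e+01] F [-1.  -0.4 -2.4] w 0.0179 g 40.0 j7 45.4
.5185,-.248,.15,93.5 d [-0.07 -0.04  0.05] r [0.01 0.   0.2 ]
(334, 216, 11, 25) 168.0
(268, 265, 43, 25) 374.5
(282, 237, 49, 39) 759.0
pred lid centre px [[324.76526588 276.88044731]]
```

View pics/l2.png

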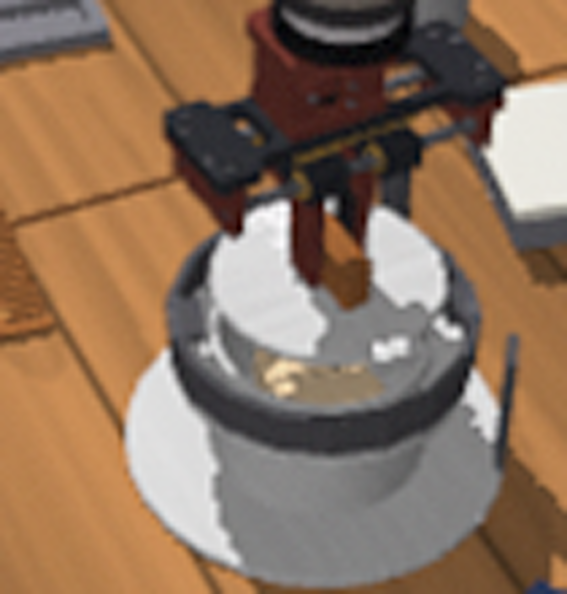

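```bash
python3 - <<'E'
from meas import *
s=st(); tz=s['tcp_pos'][2]-.0345; print(s['tcp_pos'],tz)
p,K,E=cam('side'); g=cv2.cvtColor(p,cv2.COLOR_RGB2GRAY).astype(np.float32)
o=-E[:3,:3].T@E[:3,3]
def edges(c,z,r,lo,hi,sgn,span):
    # azimuths (world) near camera-left / right; radial strongest edge
    pts=[]
    for side in(0,1):
        base=np.arctan2(.42,-.907)+side*np.pi
        for a in base+np.radians(np.arange(-span,span+1,5)):
            rr=np.arange(lo,hi,.0004); X=np.c_[c[0]+rr*np.cos(a),c[1]+rr*np.sin(a),np.full(len(rr),z)]
            uv=proj(X,K,E).astype(np.float32); v=cv2.remap(g,uv[None,:,0],uv[None,:,1],cv2.INTER_LINEAR)[0]
            d=np.gradient(cv2.GaussianBlur(v[None],(1,1),0)[0])*sgn; i=d.argmax(); pts.append((side,np.degrees(a-base),rr[i],d[i]))
    P=np.array(pts); m=[np.median(P[(P[:,0]==k),2]) for k in(0,1)]
    print('L',np.round(P[P[:,0]==0,2]*1e3,1),'R',np.round(P[P[:,0]==1,2]*1e3,1),'shift right mm',(m[1]-m[0])/2*1e3)
c=[.519,-.2475]
print('lid'); edges(c,tz+.014,.066,.058,.074,-1,30)
print('ring out'); edges(c,.107,.087,.080,.094,1,25)
print('ring mid z'); edges(c,.093,.087,.080,.094,1,15)
E
```

```text
[ 0.51936653 -0.24578204  0.15131565] 0.11681564509009648
lid
L [65.6 64.4 65.2 64.8 64.  64.  62.8 63.2 64.4 65.2 64.8 63.2 64.4] R [71.6 72.8 66.8 66.8 68.  68.8 68.  68.8 67.2 67.2 66.8 66.4 66. ] shift right mm 1.3999999999999986
ring out
L [86.  85.6 85.6 84.  88.  90.  90.  89.6 90.8 92.  92.4] R [92.  89.6 90.  89.6 89.2 87.6 87.2 87.2 86.8 87.6 84.8] shift right mm -0.999999999999994
ring mid z
L [91.6 92.8 91.2 86.8 87.2 89.6 88. ] R [88.8 86.4 90.4 90.4 91.2 91.6 92. ] shift right mm 0.3999999999999976
```

```bash
python3 go.py .5182,-.2466,.133,94 .5182,-.2466,.126,94 .5182,-.2466,.119,94
```

```text
t 34.6 tcp [ 0.5193 -0.2458  0.1513] rot [179.99  -0.    94.5 ] F [ 0.8 -0.6 -1.9] w 0.0176 g 40.0 j7 45.5
.5182,-.2466,.133,94 d [-0.02 -0.04  0.61] r [ 0.  -0.   0.1]
.5182,-.2466,.126,94 d [-0.02 -0.04  0.84] r [ 0.  -0.   0.1]
.5182,-.2466,.119,94 d [-0.02 -0.04  1.08] r [ 0.  -0.   0.1]
```

Emit:
servo_tool(
  steps=[
    {"dx": -0.02,"dy": -0.04,"dz": 0,"rx": 0,"ry": 0,"rz": 0.1,"hand": 0},
    {"dx": -0.02,"dy": -0.04,"dz": 0.2,"rx": 0,"ry": 0,"rz": 0.1,"hand": 0},
    {"dx": -0.02,"dy": -0.04,"dz": 0.4,"rx": 0,"ry": 0,"rz": 0.1,"hand": 0},
    {"dx": -0.02,"dy": -0.04,"dz": 0.6,"rx": 0,"ry": 0,"rz": 0.1,"hand": 0},
    {"dx": -0.02,"dy": -0.04,"dz": 0.7,"rx": 0,"ry": 0,"rz": 0.1,"hand": 0},
    {"dx": -0.02,"dy": -0.04,"dz": 0.8,"rx": 0,"ry": 0,"rz": 0.1,"hand": 0},
    {"dx": -0.02,"dy": -0.04,"dz": 0.85,"rx": 0,"ry": 0,"rz": 0.1,"hand": 0},
    {"dx": -0.02,"dy": -0.04,"dz": 0.85,"rx": 0,"ry": 0,"rz": 0.1,"hand": 0},
    {"dx": -0.02,"dy": -0.04,"dz": 0.85,"rx": 0,"ry": 0,"rz": 0.1,"hand": 0},
    {"dx": -0.02,"dy": -0.04,"dz": 0.85,"rx": 0,"ry": 0,"rz": 0.1,"hand": 0},
  ],
)

```text
time: 35.85
tcp_pos: [0.5182, -0.2465, 0.1258]
eef_rot: [180.0, 0.0, 94.0]
wrist_force: [0.2, 0.4, -1.3]
gripper_width: 0.0179
grip_force: 40.0
```

```bash
python3 go.py .5182,-.2466,.119,94
```

```text
t 35.85 tcp [ 0.5182 -0.2465  0.1258] rot [179.99   0.    94.  ] F [ 0.2  0.4 -1.3] w 0.0179 g 40.0 j7 46.6
.5182,-.2466,.119,94 d [-0.   -0.    0.23] r [ 0.  0. -0.]
```

There is no contact force and the plug is at the mouth, so I continue down.

Emit:
servo_tool(
  steps=[
    {"dx": 0,"dy": 0,"dz": 0.05,"rx": 0,"ry": 0,"rz": 0,"hand": 0},
    {"dx": 0,"dy": 0,"dz": 0.1,"rx": 0,"ry": 0,"rz": 0,"hand": 0},
    {"dx": 0,"dy": 0,"dz": 0.15,"rx": 0,"ry": 0,"rz": 0,"hand": 0},
    {"dx": 0,"dy": 0,"dz": 0.2,"rx": 0,"ry": 0,"rz": 0,"hand": 0},
    {"dx": 0,"dy": 0,"dz": 0.25,"rx": 0,"ry": 0,"rz": 0,"hand": 0},
    {"dx": 0,"dy": 0,"dz": 0.25,"rx": 0,"ry": 0,"rz": 0,"hand": 0},
    {"dx": 0,"dy": 0,"dz": 0.25,"rx": 0,"ry": 0,"rz": 0,"hand": 0},
    {"dx": 0,"dy": 0,"dz": 0.25,"rx": 0,"ry": 0,"rz": 0,"hand": 0},
    {"dx": 0,"dy": 0,"dz": 0.25,"rx": 0,"ry": 0,"rz": 0,"hand": 0},
    {"dx": 0,"dy": 0,"dz": 0.25,"rx": 0,"ry": 0,"rz": 0,"hand": 0},
  ],
)

```text
time: 37.1
tcp_pos: [0.5182, -0.2464, 0.1185]
eef_rot: [180.0, -0.0, 94.0]
wrist_force: [-1.7, 2.3, 5.7]
gripper_width: 0.0177
grip_force: 40.0
```

```bash
python3 go.py
```

```text
t 37.1 tcp [ 0.5182 -0.2464  0.1185] rot [ 1.7999e+02 -2.0000e-02  9.4000e+01] F [-1.7  2.3  5.7] w 0.0177 g 40.0 j7 47.0
```

Emit:
servo_tool(
  squeeze=15,
  steps=[
    {"dx": 0,"dy": 0,"dz": 0,"rx": 0,"ry": 0,"rz": 0,"hand": 0.4},
    {"dx": 0,"dy": 0,"dz": 0,"rx": 0,"ry": 0,"rz": 0,"hand": 0.5},
    {"dx": 0,"dy": 0,"dz": 0,"rx": 0,"ry": 0,"rz": 0,"hand": 0.5},
    {"dx": 0,"dy": 0,"dz": -0.5,"rx": 0,"ry": 0,"rz": 0,"hand": 0.5},
    {"dx": 0,"dy": 0,"dz": -2,"rx": 0,"ry": 0,"rz": 0,"hand": 0.5},
    {"dx": 0,"dy": 0,"dz": -3.5,"rx": 0,"ry": 0,"rz": 2,"hand": 0.6},
    {"dx": 0,"dy": 0,"dz": -4,"rx": 0,"ry": 0,"rz": 4,"hand": 0.6},
    {"dx": 0,"dy": 0,"dz": -4,"rx": 0,"ry": 0,"rz": 6,"hand": 0.6},
    {"dx": 0,"dy": 0,"dz": -4,"rx": 0,"ry": 0,"rz": 8,"hand": 0.6},
    {"dx": 0,"dy": 0,"dz": -4,"rx": 0,"ry": 0,"rz": 10,"hand": 0.6},
  ],
)

```text
time: 38.35
tcp_pos: [0.5183, -0.2465, 0.2392]
eef_rot: [180.0, -0.1, 43.7]
wrist_force: [-0.5, 0.3, 0.3]
gripper_width: 0.0528
grip_force: 0.0
```

```bash
python3 go.py .5924,-.192,.24,39 .5924,-.192,.13,39;  python3 - <<'E'
from meas import *
p,K,E=cam('side')
a=cv2.resize(p[200:310,245:350],None,fx=5.4,fy=5.4,interpolation=cv2.INTER_CUBIC); save('l3.png',a)
E
```

```text
t 38.35 tcp [ 0.5183 -0.2465  0.2392] rot [ 1.7996e+02 -5.0000e-02  4.3660e+01] F [-0.5  0.3  0.3] w 0.0528 g 0.0 j7 -2.0
.5924,-.192,.24,39 d [ 3.04  0.39 -0.02] r [ 0.01 -0.01  0.93]
.5924,-.192,.13,39 d [3.04 0.39 3.64] r [ 0.01 -0.01  0.93]
```

View pics/l3.png

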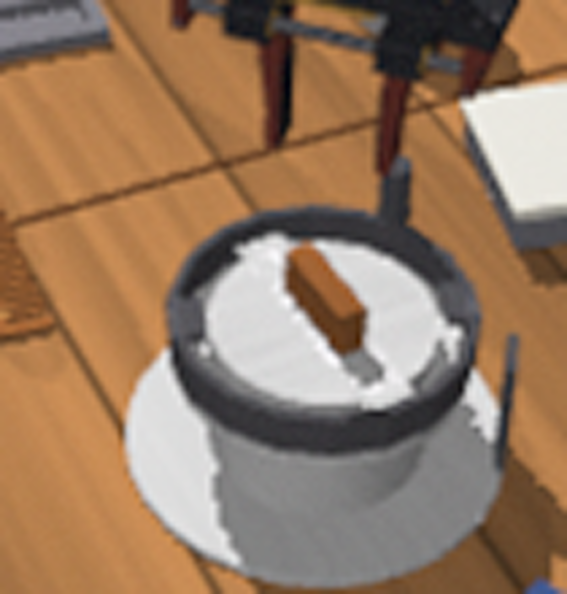

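The lid is flat and centred, with its ears at about (262,245) and (390,390) in this crop and the post at (400,165). Next is the post.

Emit:
servo_tool(
  steps=[
    {"dx": 3.04,"dy": 0.39,"dz": 0,"rx": 0,"ry": 0,"rz": 0.93,"hand": 0.6},
    {"dx": 3.04,"dy": 0.39,"dz": 0,"rx": 0,"ry": 0,"rz": 0.93,"hand": 0.6},
    {"dx": 3.04,"dy": 0.39,"dz": 0,"rx": 0,"ry": 0,"rz": 0.93,"hand": 0.6},
    {"dx": 3.04,"dy": 0.39,"dz": 0,"rx": 0,"ry": 0,"rz": 0.93,"hand": 0.6},
    {"dx": 3.04,"dy": 0.39,"dz": 0,"rx": 0,"ry": 0,"rz": 0.93,"hand": 0.6},
    {"dx": 3.04,"dy": 0.39,"dz": 0,"rx": 0,"ry": 0,"rz": 0.93,"hand": 0.6},
    {"dx": 3.04,"dy": 0.39,"dz": 0,"rx": 0,"ry": 0,"rz": 0.93,"hand": 0.6},
    {"dx": 3.04,"dy": 0.39,"dz": 0,"rx": 0,"ry": 0,"rz": 0.93,"hand": 0.6},
    {"dx": 3.04,"dy": 0.39,"dz": 0,"rx": 0,"ry": 0,"rz": 0.93,"hand": 0.6},
    {"dx": 3.04,"dy": 0.39,"dz": 0,"rx": 0,"ry": 0,"rz": 0.93,"hand": 0.6},
  ],
)

```text
time: 39.65
tcp_pos: [0.5919, -0.1915, 0.2381]
eef_rot: [-180.0, 0.0, 39.4]
wrist_force: [-0.3, 0.4, 0.0]
gripper_width: 0.0528
grip_force: 0.0
```

```bash
python3 go.py .5924,-.192,.13,39
```

```text
t 39.65 tcp [ 0.5919 -0.1915  0.2381] rot [-180.      0.     39.36] F [-0.3  0.4  0. ] w 0.0528 g 0.0 j7 -11.7
.5924,-.192,.13,39 d [0.   0.02 3.6 ] r [-0.    0.    0.07]
```

Emit:
servo_tool(
  squeeze=15,
  steps=[
    {"dx": 0,"dy": 0.02,"dz": 1.5,"rx": 0,"ry": 0,"rz": 0,"hand": 0.6},
    {"dx": 0,"dy": 0.02,"dz": 3.0,"rx": 0,"ry": 0,"rz": 0,"hand": 0.6},
    {"dx": 0,"dy": 0.02,"dz": 3.6,"rx": 0,"ry": 0,"rz": 0,"hand": 0.6},
    {"dx": 0,"dy": 0.02,"dz": 3.6,"rx": 0,"ry": 0,"rz": 0,"hand": 0.6},
    {"dx": 0,"dy": 0.02,"dz": 3.6,"rx": 0,"ry": 0,"rz": 0,"hand": 0},
    {"dx": 0,"dy": 0.02,"dz": 3.6,"rx": 0,"ry": 0,"rz": 0,"hand": 0},
    {"dx": 0,"dy": 0.02,"dz": 3.6,"rx": 0,"ry": 0,"rz": 0,"hand": 0},
    {"dx": 0,"dy": 0.02,"dz": 3.6,"rx": 0,"ry": 0,"rz": 0,"hand": 0},
    {"dx": 0,"dy": 0.02,"dz": 3.6,"rx": 0,"ry": 0,"rz": 0,"hand": 0},
    {"dx": 0,"dy": 0.02,"dz": 3.6,"rx": 0,"ry": 0,"rz": 0,"hand": 0},
  ],
)

```text
time: 40.9
tcp_pos: [0.5926, -0.192, 0.1306]
eef_rot: [180.0, -0.0, 39.3]
wrist_force: [-0.7, 1.2, 5.5]
gripper_width: 0.0185
grip_force: 15.0
```

```bash
python3 go.py; python3 - <<'E'
from h import *
s=st(); p=np.array(s['tcp_pos'][:2]); y=np.radians(s['eef_rot'][2]); c=np.array([.5182,-.2472])
d0=p-c; r=np.hypot(*d0); a0=np.degrees(np.arctan2(d0[1],d0[0])); print('r',r,'a0',a0)
for th in np.arange(0,68.8,68.75/10.0001):
    a=np.radians(a0-th); d=(c+r*np.array([np.cos(a),np.sin(a)])-p)/.03
    print(round(th,1),np.round(d@[np.cos(y),np.sin(y)],2),np.round(d@[np.sin(y),-np.cos(y)],2),round(th/5,2))
E
```

```text
t 40.9 tcp [ 0.5926 -0.192   0.1306] rot [ 1.7999e+02 -3.0000e-02  3.9350e+01] F [-0.7  1.2  5.5] w 0.0185 g 15.0 j7 -6.7
r 0.09260624178263192 a0 36.59410498943591
0.0 0.0 0.0 0.0
6.9 -0.04 0.37 1.37
13.7 -0.12 0.73 2.75
20.6 -0.25 1.08 4.12
27.5 -0.42 1.41 5.5
34.4 -0.62 1.71 6.87
41.2 -0.86 2.0 8.25
48.1 -1.14 2.25 9.62
55.0 -1.44 2.46 11.0
61.9 -1.76 2.64 12.37
68.7 -2.1 2.78 13.75
```

Emit:
servo_tool(
  squeeze=20,
  steps=[
    {"dx": -0.04,"dy": 0.37,"dz": 0,"rx": 0,"ry": 0,"rz": 1.37,"hand": 0},
    {"dx": -0.12,"dy": 0.73,"dz": 0,"rx": 0,"ry": 0,"rz": 2.75,"hand": 0},
    {"dx": -0.25,"dy": 1.08,"dz": 0,"rx": 0,"ry": 0,"rz": 4.12,"hand": 0},
    {"dx": -0.42,"dy": 1.41,"dz": 0,"rx": 0,"ry": 0,"rz": 5.5,"hand": 0},
    {"dx": -0.62,"dy": 1.71,"dz": 0,"rx": 0,"ry": 0,"rz": 6.87,"hand": 0},
    {"dx": -0.86,"dy": 2.0,"dz": 0,"rx": 0,"ry": 0,"rz": 8.25,"hand": 0},
    {"dx": -1.14,"dy": 2.25,"dz": 0,"rx": 0,"ry": 0,"rz": 9.62,"hand": 0},
    {"dx": -1.44,"dy": 2.46,"dz": 0,"rx": 0,"ry": 0,"rz": 11.0,"hand": 0},
    {"dx": -1.76,"dy": 2.64,"dz": 0,"rx": 0,"ry": 0,"rz": 12.37,"hand": 0},
    {"dx": -2.1,"dy": 2.78,"dz": 0,"rx": 0,"ry": 0,"rz": 13.75,"hand": 0},
  ],
)

```text
time: 42.15
tcp_pos: [0.5978, -0.2971, 0.1307]
eef_rot: [180.0, -0.2, -29.6]
wrist_force: [2.2, -0.8, 1.8]
gripper_width: 0.0189
grip_force: 20.0
```

```bash
python3 go.py; python3 - <<'E'
from h import *
s=st(); d=np.array(s['tcp_pos'][:2])-[.5182,-.2472]; print(np.hypot(*d),36.6-np.degrees(np.arctan2(d[1],d[0])))
E
```

```text
t 42.15 tcp [ 0.5978 -0.2971  0.1307] rot [ 1.800e+02 -1.700e-01 -2.956e+01] F [ 2.2 -0.8  1.8] w 0.0189 g 20.0 j7 -57.5
0.09394663064820205 68.66314416818625
```

Emit:
servo_tool(
  steps=[
    {"dx": 0,"dy": 0,"dz": 0,"rx": 0,"ry": 0,"rz": 0,"hand": 0},
    {"dx": 0,"dy": 0,"dz": 0,"rx": 0,"ry": 0,"rz": 0,"hand": 0},
    {"dx": 0,"dy": 0,"dz": 0,"rx": 0,"ry": 0,"rz": 0,"hand": 0.5},
    {"dx": 0,"dy": 0,"dz": 0,"rx": 0,"ry": 0,"rz": 0,"hand": 0.5},
    {"dx": 0,"dy": 0,"dz": 0,"rx": 0,"ry": 0,"rz": 0,"hand": 0.5},
    {"dx": 0,"dy": 0,"dz": -1,"rx": 0,"ry": 0,"rz": 0,"hand": 0.5},
    {"dx": 0,"dy": 0,"dz": -2.5,"rx": 0,"ry": 0,"rz": 0,"hand": 0.5},
    {"dx": 0,"dy": 0,"dz": -4,"rx": 0,"ry": 0,"rz": 0,"hand": 0.5},
    {"dx": 0,"dy": 0,"dz": -4,"rx": 0,"ry": 0,"rz": 0,"hand": 0.5},
    {"dx": 0,"dy": 0,"dz": -4,"rx": 0,"ry": 0,"rz": 0,"hand": 0.5},
  ],
)

```text
time: 43.4
tcp_pos: [0.5962, -0.2958, 0.2493]
eef_rot: [-180.0, 0.1, -29.4]
wrist_force: [0.7, -0.2, -1.0]
gripper_width: 0.0439
grip_force: 0.0
```

Emit:
servo_tool(
  steps=[
    {"dx": 0,"dy": -10,"dz": 0,"rx": 0,"ry": 0,"rz": 0,"hand": 0.5},
    {"dx": 0,"dy": -10,"dz": 0,"rx": 0,"ry": 0,"rz": 0,"hand": 0.5},
    {"dx": 0,"dy": -10,"dz": 0,"rx": 0,"ry": 0,"rz": 0,"hand": 0.5},
    {"dx": 0,"dy": -10,"dz": 0,"rx": 0,"ry": 0,"rz": 0,"hand": 0.5},
    {"dx": 0,"dy": -10,"dz": 0,"rx": 0,"ry": 0,"rz": 0,"hand": 0.5},
    {"dx": 0,"dy": -10,"dz": 0,"rx": 0,"ry": 0,"rz": 0,"hand": 0.5},
    {"dx": 0,"dy": -10,"dz": 0,"rx": 0,"ry": 0,"rz": 0,"hand": 0.5},
    {"dx": 0,"dy": -10,"dz": 0,"rx": 0,"ry": 0,"rz": 0,"hand": 0.5},
    {"dx": 0,"dy": -10,"dz": 0,"rx": 0,"ry": 0,"rz": 0,"hand": 0.5},
    {"dx": 0,"dy": -10,"dz": 0,"rx": 0,"ry": 0,"rz": 0,"hand": 0.5},
  ],
)

```text
time: 44.65
tcp_pos: [0.7435, -0.0359, 0.2503]
eef_rot: [-180.0, 0.0, -29.5]
wrist_force: [0.7, -0.3, 0.2]
gripper_width: 0.0438
grip_force: 0.0
```

```bash
python3 go.py; python3 - <<'E'
from h import *
p,K,E=cam('side'); t,K,E=cam('top')
a=cv2.resize(p[215:310,250:350],None,fx=4,fy=4,interpolation=cv2.INTER_CUBIC)
b=cv2.resize(t[165:265,315:415],None,fx=3.8,fy=3.8,interpolation=cv2.INTER_CUBIC); save('f.png',np.hstack([a,b]))
E
```

```text
t 44.65 tcp [ 0.7435 -0.0359  0.2503] rot [-179.98    0.    -29.47] F [ 0.7 -0.3  0.2] w 0.0438 g 0.0 j7 -87.1
```

View pics/f.png

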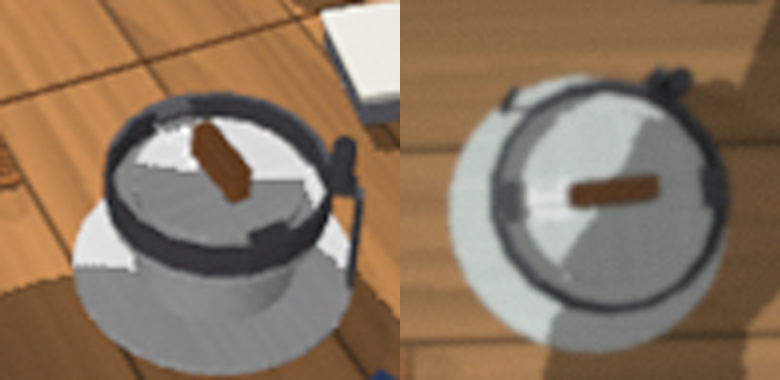

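The post stands at the plate, at about (672,80) in the composite. The claws cover the ears at (510,200) and (712,190), the lid is level and the arm is clear, so I'm handing in.

```bash
python3 -c "
from rig import env; print(env.hand_in())"
```

```text
the job is handed in; nothing more can be done
None
```

I handed the job in at about 45 s: the ring was opened, all four soap bars are in the tub, the lid is seated with its ears under the claws, and the ring is turned to its locked mark (about 1.2 rad by my measurement). The hand-in call returned no verdict.

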